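Pop the mould press open and set the top mould plate on its guide pins

TASK

Push the slanted release button on the nose of the grey mould press, gently, so that its lid springs fully open. Then pick up the aluminium top mould plate, keep it level and lower it (do not drop it) over the two guide pins in the press until it lies fully home, flat on the lower half, and let go. Leave the lid open and do not shift the paint pots, turtles or tin.

Things in the scene. Friction and masses are not known exactly. Their poses are not given: they have to be found in the camera images.
- fixture: Grey clamshell mould press, fixed on the table. Shut it is 150 mm (x) by 190 mm (y), 88 mm tall, with a 62 mm long nose on its -x side that carries the release button. Origin: centre of the underside; +x points from nose to hinge, z up. Its tray is 42 mm high with 4 mm walls; in it the fixed aluminium lower mould half, 90 x 140 mm, its flat top 35 mm above the table.
- guard (a point): Middle of the steel guard hoop over the button, 48 mm straight above the centre of the button's top: two 6 mm rods along the fixture's y, at 12 mm before and behind this point, on posts 42 mm to either side. A finger coming straight down is stopped by them; one slanted along the button's axis passes under them.
- hinge (a point): Middle of the lid's hinge line (along the fixture's y), 80 mm to +x of the fixture's origin, 42 mm above the table. The lid is a shell 155 mm long, 190 mm wide, 46 mm deep; open, it stands up from here to about 190 mm, leaning 10 degrees away from the tray.
- release_top (a point): Centre of the round top of the release button: black, 30 mm across, standing 12 mm proud of the sloping nose face. Its z axis is the outward push axis, 40 degrees from vertical, leaning to the fixture's -x; the button is pushed along -z. Its y axis is the fixture's y.
- release (a joint): Travel of the release button, in m: 0 out, 0.008 fully in. A spring of about 2 N at the start of travel and 5 N fully in returns it; the latch lets go at about 0.005 and adds up to about 2 N; it stops hard at 0.008.
- lid (a joint): Angle of the spring-loaded lid, in rad: 0 shut and latched, 1.75 open against its stop (just past upright). When the button frees the latch it springs open by itself in about a second and stays open.
- seat (a point): Centre of the lower mould half's flat top, 35 mm above the table, midway between the pins; axes as the fixture's. The top plate's origin lies here when it is fully home.
- pin_a (a point): Tip of the guide pin at +y of the fixture, 48 mm from the seat's centre. Each pin is 12 mm thick, stands 25 mm above the lower half and its last 8 mm taper to 5 mm.
- pin_b (a point): Tip of the guide pin at -y of the fixture, 48 mm from the seat's centre.
- plate: Top mould plate, flat on the table: aluminium, 80 mm (x) by 130 mm (y), 14 mm thick, 0.27 to 0.53 kg; two 14 mm through holes at y = +48 and -48 mm. In the middle of its top a grip rib, 60 mm along x, 18 mm wide (y), 30 mm high (its top 44 mm above the underside). Origin: centre of the underside; z up. It fits the pins either way round (a half turn is the same).
- pot_a: a small paint pot with a coloured cap, 36 mm across and 35 mm tall; origin at the centre of its underside; a bystander
- pot_b: a small paint pot with a coloured cap, 36 mm across and 35 mm tall; origin at the centre of its underside; a bystander
- pot_c: a small paint pot with a coloured cap, 36 mm across and 35 mm tall; origin at the centre of its underside; a bystander
- turtle_a: a painted turtle figurine, about 60 x 80 mm and 55 mm tall; origin at the centre of its underside; a bystander
- turtle_b: a painted turtle figurine, about 60 x 80 mm and 55 mm tall; origin at the centre of its underside; a bystander
- turtle_c: a painted turtle figurine, about 60 x 80 mm and 55 mm tall; origin at the centre of its underside; a bystander
- tin: an empty open metal tin, 84 mm across and 100 mm tall; origin at the centre of its underside; a bystander
Not all that is in view belongs to the job. Leave any green or yellow look-alike of the plate alone.

How it is judged:
On the way, in this order (a step that is already met when the one before it is completed fails the run):
1. the release button is pushed in while the lid is still shut (value of joint release above 0.0035 m and value of joint lid below 0.3 rad).
2. the lid has sprung open to its stop (value of joint lid above 1.65 rad), for 0.2 s.
3. the top plate lies fully home on the lower mould half (z of plate in the frame of seat between -0.003 and 0.0025 m and horizontal distance between plate and seat below 0.004 m and angle between plate's own z axis and vertical below 0.04 rad and angle between the x axis of plate and the x axis of seat, either way round below 0.08 rad), for 0.2 s.
At the end, for the whole second after the job is handed in: The lid is open at its stop (above 1.65 rad) and the top plate lies at rest, let go, on the lower mould half with both pins in its holes: underside within 2.5 mm of the half's top, within 4 mm of the centre, level within 0.04 rad, turned within 0.08 rad of square (either way round) (all of step 3 and value of joint lid above 1.65 rad and linear speed of plate below 0.02 m/s); the robot touches nothing.
It fails at once if the press or its button is pushed with more than 40 N by the robot (contact force between any of the fingers, the arm and fixture above 40 N).
It fails at once if the plate is tilted more than 0.35 rad (angle between plate's own z axis and vertical above 0.35 rad).
It fails at once if the plate is dropped onto the mould (faster than 0.5 m/s close over the lower half) (horizontal distance between plate and seat below 0.03 m and z of plate in the frame of seat below 0.05 m and linear speed of plate above 0.5 m/s).
It fails at once if a pot, turtle or the tin is shifted more than 30 mm (distance of any of pot_a, pot_b, pot_c, turtle_a, turtle_b, turtle_c, tin from where it was at the start of the episode above 0.03 m).
It also fails if it takes over 58 s, if anything falls off the work surface, if the arm or the gripper's body presses on something with over 40 N, if the wrist force passes 120 N, or if a joint passes its speed limit or range.

ROBOT

A 6-joint arm with a two-finger parallel gripper is mounted at the origin on the work surface. World frame = base frame: x ahead of the robot, y to its left, z up, the work surface at z = 0. Lengths are in m, angles in rad, forces in N, time in s.
With the tool pointing down it reaches from about 0.25 to 0.775 m from the base axis. Payload 4 kg.
Tool frame: the origin (TCP) lies at the very end of the fingers, on their centre line; the grasp point (between the pads) lies 19 mm behind it; z points along the fingers, y is the direction in which the jaws open and shut (so a half turn about z gives the same grasp; the last joint's range is limited). The gripper opens to 85 mm and grips with 20 to 120 N. Pads are 22 mm wide; open, the fingers measure 114 mm over their backs; the gripper's body (76 mm by 85 mm) begins 54 mm behind the grasp point. The pads swing forward as they close: fully open they stand 13 mm farther back than shut.
Start: joints at [-1.41, 0.087, 1.371, -0, 1.684, -0.103], TCP at [0.143, -0.531, 0.192] pointing down, gripper open.
Joint ranges: [-3.1, 3.1], [-0.76, 2.03], [0.27, 2.55], [-1.08, 4.22], [0.17, 2.65], [-2.57, 2.57]. Speed limits (rad/s): [2.79, 2.79, 3.14, 3.14, 3.14, 3.14].

INTERFACE

Orientations are given as a 3x3 rotation matrix whose columns are the frame's x, y, z axes.
In Python, from station import status, viewer, ticket, finder gives the robot as it stands.
- The arm moves only by the tool move_arm, never from a script. Its arguments are lists of equal length, an entry for each row: "slide": the shift along the tool's x, y, z in units of 50 mm (1.0 is 50 mm), a list of three; "dr": the turn, a rotation vector about the tool's x, y, z in units of 6 degrees (1.0 is 6 degrees), a list of three; "gripper": the closure, from 0 (fully open) to 1 (shut). A call has 1 to 12 rows; each row shifts and turns the commanded pose from where the row before left it, along the tool's axes as they then stand; what a row does not reach is not made up. A row lasts 1/8 s, in which the tool goes at most 62.5 mm and 10.7 degrees, less where a joint would pass 70% of its speed; a pose out of reach is approached as far as the arm can. A call is refused whole if a number of a shift passes 1 or a number of a turn 1, either way. A call with a gripper value outside its range is refused whole. The fingers move at their own pace and stop on an object; "newtons" is the grip in N (left out, the last holds). Time passes only in rows, so rows that do not move let the fingers close. It gives the time, the measured TCP pose, the force and the opening at its end, in the units of the state.
- status.sense(): the state, without advancing time (a new reading comes with each control period).
- viewer.camera(name): name is "side" or "top" or "wrist"; returns a dict with "frame" (384x512x3 uint8, red, green, blue), "fx", "fy", "cx", "cy" (pixels), "extrinsics" (4x4, takes a point from world to camera coordinates). Camera axes: x right, y down, z forward; pixel columns grow to the right and rows downward; lengths in m; the calibration is good to about 2 mm. A picture is of the moment at which its call begins. There is no depth.
- ticket.job_done(): hands the job in, once; it reports no verdict.
Trained networks look in the newest picture that a camera, given by its name, has taken for a name from the list of things; names that differ only in an ending like _2 or _b are one class to them, and where a whole thing is asked for, a point or a joint stands for the part that bears it (a point fixed in the world has none). Each returns a list of dicts, best first, with "confidence" (0 to 1); they miss things now and then, are a little off and sometimes report something else, mostly with a low value. They report only what shows in the picture. A call takes as long as a camera call. They do not tell look-alikes from the thing itself.
- finder.silhouettes(camera, thing): "mask" (384x512 bool, what is visible of it) and "point" ([row, column] in pixels, amid what is visible of it).
- finder.tip_of(camera, thing): "point" ([row, column] in pixels: a listed point, or the origin of a listed thing).
The state is a dict: "time": time; "joint_positions": joint angles; "qd": joint speeds; "joint_torque": joint torques, N m; "position": TCP position; "tool_rot": TCP orientation; "wrist_force": force on the tool from outside, world axes, zero at the start; "moment": the same for the moment, N m; "grip_width": finger opening in m.
Only numpy, scipy, OpenCV 4.12 (cv2) and the standard library are available. Lean on these libraries where they do the work, as an engineer would, in place of code of your own. Each camera call takes 0.05 s, during which the arm holds its last target.

## Working session

There is one attempt and no reset: what is moved stays moved. The work goes in short steps, Python scripts to look and compute and a tool call to move; the robot and the scene stay as the last step left them, time stands still between calls to the robot, and variables do not carry over. Pictures are saved under pics/ and viewed, and the job is handed in when it is done.

Besides the shell and the picture viewer there is one more tool, called as name(argument=value, ...) on one line, values as JSON. move_arm: Moves the arm, as the interface text tells. Its arguments: {"type":"object","properties":{"slide":{"type":"array","items":{"type":"array","items":{"type":"number"}}},"dr":{"type":"array","items":{"type":"array","items":{"type":"number"}}},"gripper":{"type":"array","items":{"type":"number"}},"newtons":{"type":"number"}},"required":["slide","dr","gripper"]}

```bash
ls; mkdir -p pics
python3 - <<'E'
from station import status, viewer
import cv2,numpy as np
s=status.sense();print({k:np.round(v,3).tolist() for k,v in s.items()})
for n in ["side","top","wrist"]:
    c=viewer.camera(n);cv2.imwrite(f"pics/{n}0.png",c["frame"][:,:,::-1]);print(n,c["fx"],c["fy"],c["cx"],c["cy"]);print(np.round(c["extrinsics"],4).tolist())
E
```

```text
pics
{'time': 0.0, 'joint_positions': [-1.41, 0.088, 1.372, 0.0, 1.684, -0.103], 'qd': [0.0, -0.0, -0.0, 0.001, -0.0, -0.001], 'joint_torque': [-0.003, -35.188, -31.328, -0.001, 0.011, -0.0], 'position': [0.143, -0.53, 0.191], 'tool_rot': [[0.965, 0.261, -0.0], [0.261, -0.965, 0.002], [0.0, -0.002, -1.0]], 'wrist_force': [0.57, 0.54, 1.068], 'moment': [-0.009, 0.053, -0.022], 'grip_width': 0.085}
side 408.46581315107727 408.46581315107727 258.53659237275 188.66267918318263
[[0.9834, -0.1807, -0.0176, -0.5123], [-0.1247, -0.6022, -0.7886, 0.0954], [0.1319, 0.7776, -0.6147, 1.0996], [0.0, 0.0, 0.0, 1.0]]
top 393.9333973012474 393.9333973012474 255.78048199494157 188.90246167563137
[[0.0204, -0.9997, 0.0164, -0.0578], [-0.9816, -0.0231, -0.1895, 0.5259], [0.1898, -0.0122, -0.9817, 1.0863], [0.0, 0.0, 0.0, 1.0]]
wrist 331.7595385375122 331.7595385375122 260.47275662437386 190.58644541218735
[[0.2617, -0.9652, -0.001, -0.5496], [-0.9196, -0.2496, 0.3032, -0.0394], [-0.2929, -0.0784, -0.9529, 0.3789], [0.0, 0.0, 0.0, 1.0]]
```

View pics/side0.png

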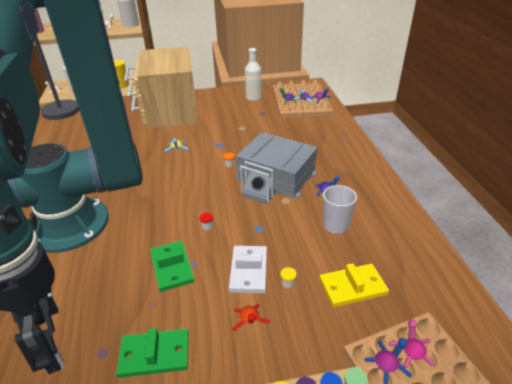

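View pics/top0.png

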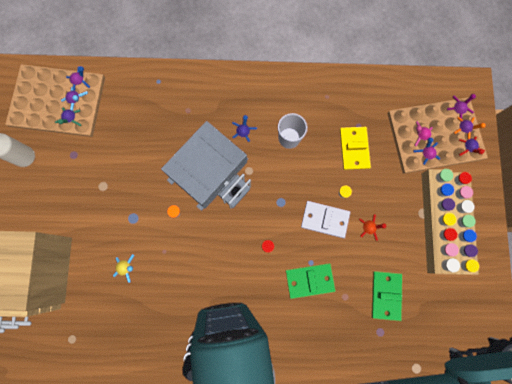

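Run:
```python
from station import status, viewer, finder
import numpy as np
for n in ["side","top"]:
    viewer.camera(n)
    for t in ["release_top","guard","hinge","fixture","plate","seat","pin_a","turtle_a","pot_a","tin"]:
        print(n,t,[(round(d["confidence"],2),np.round(d["point"],1).tolist()) for d in finder.tip_of(n,t)[:4]])
```

```text
side release_top [(0.67, [181.1, 257.9])]
side guard [(0.85, [169.2, 253.6]), (0.6, [164.2, 229.9])]
side hinge [(0.75, [176.9, 278.7]), (0.63, [148.4, 285.9])]
side fixture [(0.89, [174.9, 275.5])]
side plate [(0.92, [268.6, 172.8]), (0.8, [352.9, 157.6]), (0.76, [271.7, 246.7]), (0.69, [286.4, 353.7])]
side seat []
side pin_a [(0.87, [156.9, 264.3]), (0.77, [165.7, 291.4]), (0.65, [174.4, 277.1])]
side turtle_a [(0.81, [319.4, 250.9]), (0.71, [180.5, 257.5]), (0.62, [195.2, 326.0]), (0.5, [147.3, 177.4])]
side pot_a [(0.75, [223.3, 208.2]), (0.59, [281.7, 288.6]), (0.57, [163.6, 228.6]), (0.42, [274.2, 248.5])]
side tin [(0.95, [226.0, 335.7]), (0.3, [270.1, 249.8])]
top release_top [(0.37, [188.0, 237.3])]
top guard [(0.93, [186.2, 237.4])]
top hinge []
top fixture [(0.96, [169.3, 208.7])]
top plate [(0.73, [293.2, 385.5]), (0.68, [152.1, 352.1]), (0.62, [219.9, 327.3]), (0.61, [278.7, 310.7])]
top seat [(0.21, [244.5, 268.2])]
top pin_a [(0.85, [174.0, 194.5]), (0.82, [153.5, 218.4]), (0.61, [168.6, 210.3])]
top turtle_a [(0.77, [224.8, 367.6]), (0.56, [266.5, 123.1]), (0.48, [129.2, 244.9])]
top pot_a [(0.7, [246.7, 267.0]), (0.66, [210.4, 172.3]), (0.64, [229.0, 370.2]), (0.47, [195.2, 341.3])]
top tin [(0.88, [138.2, 289.7])]
```

Run:
```python
import cv2
a=cv2.imread("pics/side0.png")[125:210,225:330];b=cv2.imread("pics/top0.png")[110:220,150:265]
cv2.imwrite("pics/cs.png",cv2.resize(a,None,fx=7,fy=7,interpolation=cv2.INTER_CUBIC))
cv2.imwrite("pics/ct.png",cv2.resize(b,None,fx=5,fy=5,interpolation=cv2.INTER_CUBIC))
a=cv2.imread("pics/side0.png")[235:305,215:305];b=cv2.imread("pics/top0.png")[190:250,290:390]
cv2.imwrite("pics/cp.png",cv2.resize(a,None,fx=7,fy=7,interpolation=cv2.INTER_CUBIC))
cv2.imwrite("pics/cp2.png",cv2.resize(b,None,fx=7,fy=7,interpolation=cv2.INTER_CUBIC))
```

```text
(no output)
```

View pics/cs.png

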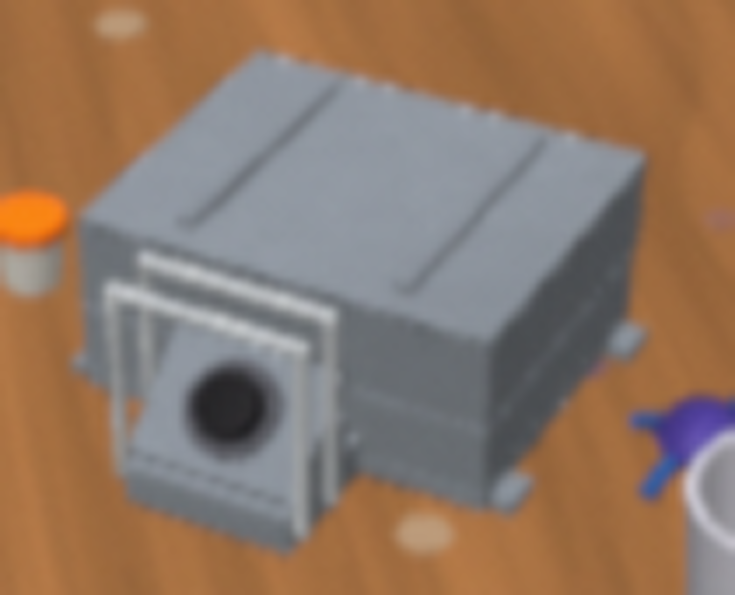

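View pics/ct.png

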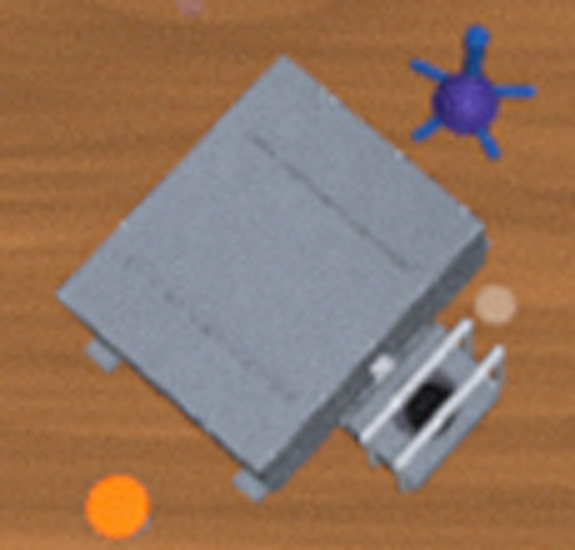

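View pics/cp.png

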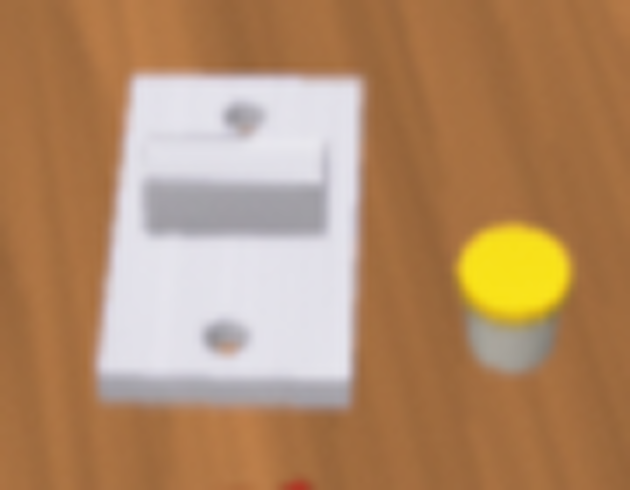

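View pics/cp2.png

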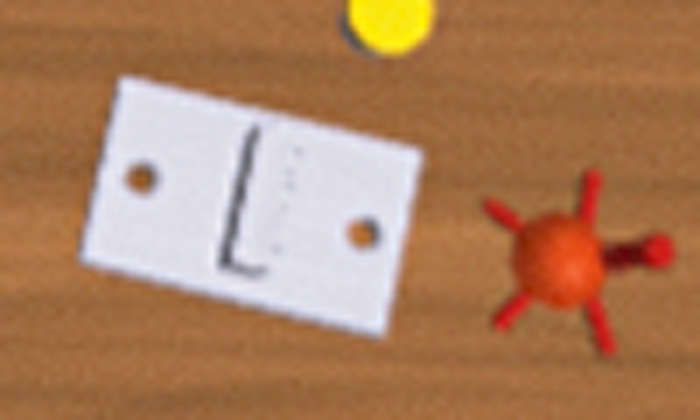

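```bash
cat > h.py <<'E'
import numpy as np,cv2
from scipy.optimize import least_squares
CAM={'side':(408.4658,258.5366,188.6627,np.array([[0.9834,-0.1807,-0.0176,-0.5123],[-0.1247,-0.6022,-0.7886,0.0954],[0.1319,0.7776,-0.6147,1.0996]])),
'top':(393.9334,255.7805,188.9025,np.array([[0.0204,-0.9997,0.0164,-0.0578],[-0.9816,-0.0231,-0.1895,0.5259],[0.1898,-0.0122,-0.9817,1.0863]]))}
def proj(cam,p):
    f,cx,cy,E=CAM[cam]; q=E[:,:3]@np.asarray(p,float)+E[:,3]
    return np.array([f*q[0]/q[2]+cx,f*q[1]/q[2]+cy])
def unc(pts,f,ox,oy): return [((x+.5)/f-.5+ox,(y+.5)/f-.5+oy) for x,y in pts]
def T(p,q):
    c,s=np.cos(p[2]),np.sin(p[2]); return np.array([p[0]+c*q[0]-s*q[1],p[1]+s*q[0]+c*q[1],q[2]])
E
cat > fit.py <<'E'
from h import *
Lt=unc([(285,55),(485,228),(262,470),(58,293)],5,150,110)
Ls=unc([(260,52),(645,155),(490,340),(82,215)],7,225,125)
# fixture: top order: back-a, front?, ... front edge = idx1,idx2 in top ; side front = idx2, idx3
# determine y sign: corners front +y: 
def obs(p):
    r=[]
    # world: front edge right (larger world y = smaller column)
    C={'f+':(-.075,.095,.088),'f-':(-.075,-.095,.088),'b+':(.08,.095,.088),'b-':(.08,-.095,.088)}
    for k,px in (('f-',Lt[1]),('f+',Lt[2]),('b+',Lt[3]),('b-',Lt[0])): r.append(proj('top',T(p,C[k]))-px)
    for k,px in (('f-',Ls[2]),('f+',Ls[3]),('b+',Ls[0]),('b-',Ls[1])): r.append(proj('side',T(p,C[k]))-px)
    return np.array(r)
best=None
for y0 in np.linspace(-3,3,9):
    s=least_squares(lambda p:obs(p).ravel(),[.55,.1,y0])
    if best is None or s.cost<best.cost: best=s
p=best.x;print('fixture',p,best.cost);print(np.round(obs(p),1).tolist())
# button
bt=unc([(430,405)],5,150,110)[0];bs=unc([(228,408)],7,225,125)[0]
def tri(a,b):
    s=least_squares(lambda q:np.r_[proj('top',q)-a,proj('side',q)-b],[.5,0,.06]);return s.x,s.fun
def loc(w):
    d=w[:2]-p[:2];c,s_=np.cos(p[2]),np.sin(p[2]);return [c*d[0]+s_*d[1],-s_*d[0]+c*d[1],w[2]]
w,f=tri(bt,bs);print('btn',w,loc(w),f)
for n,a,b in [('rear-',(468,325),(335,318)),('rear+',(366,440),(143,260)),('fr-',(500,350),(305,350)),('fr+',(400,466),(108,290))]:
    w,f=tri(unc([a],5,150,110)[0],unc([b],7,225,125)[0]);print(n,np.round(w,4),np.round(loc(w),4),np.round(f,1))
Pt=unc([(122,78),(423,150),(386,335),(80,262)],7,290,190)
Ps=unc([(132,76),(362,78),(352,378),(97,375)],7,215,235)
C=[(.04,.065,.014),(.04,-.065,.014),(-.04,-.065,.014),(-.04,.065,.014)]
def ob(p): return np.array([proj('top',T(p,c))-a for c,a in zip(C,Pt)]+[proj('side',T(p,C[i]))-Ps[j] for i,j in ((3,0),(0,1),(1,2),(2,3))])
best=None
for y0 in np.linspace(-3,3,9):
    s=least_squares(lambda p:ob(p).ravel(),[.5,-.2,y0])
    if best is None or s.cost<best.cost: best=s
print('plate',best.x,best.cost);print(np.round(ob(best.x),1).tolist())
E
python3 fit.py
```

```text
fixture [0.59437745 0.10003229 0.87295224] 1.992337262876226
[[0.3, -0.8], [-0.6, 0.6], [-0.5, -0.1], [-0.1, -0.6], [0.0, 0.8], [-0.8, 0.6], [-0.2, 0.0], [0.4, 0.4]]
btn [0.52038749 0.01182875 0.05042715] [np.float64(-0.11512766027137818), np.float64(1.656949098378241e-05), np.float64(0.05042714928849674)] [-0.0058      0.12691463  0.11967838 -0.03135524]
rear- [ 0.5577 -0.01    0.1038] [-0.1078 -0.0426  0.1038] [ 0.  -0.5 -0.5  0.1]
rear+ [0.4915 0.0441 0.1042] [-0.109   0.0428  0.1042] [ 0.  -0.4 -0.4  0.1]
fr- [ 0.5431 -0.028   0.1038] [-0.131  -0.043   0.1038] [ 0.  -0.2 -0.2  0.1]
fr+ [0.4761 0.025  0.1053] [-0.1335  0.0424  0.1053] [-0.   0.1  0.1 -0. ]
plate [ 0.44982342 -0.25352453  6.0661786 ] 0.9311306560562828
[[-0.3, -0.3], [-0.5, -0.3], [-0.4, -0.3], [-0.1, -0.4], [-0.1, 0.3], [-0.5, 0.5], [-0.3, 0.4], [-0.0, 0.2]]
```

move_arm(slide=[[0.7,-0.61,0.03],[0.7,-0.61,0.03],[0.7,-0.61,0.03],[0.7,-0.61,0.03],[0.7,-0.61,0.03],[0.7,-0.61,0.03],[0.7,-0.61,0.03],[0.7,-0.61,0.03],[0.7,-0.61,0.03],[0.7,-0.61,0.03],[0.7,-0.61,0.03],[0.7,-0.61,0.03]], dr=[[0,0,0],[0,0,0],[0,0,0],[0,0,0],[0,0,0],[0,0,0],[0,0,0],[0,0,0],[0,0,0],[0,0,0],[0,0,0],[0,0,0]], gripper=[1,1,1,1,1,1,1,1,1,1,1,1])

```text
time: 2.75
position: [0.4542, -0.0668, 0.1746]
tool_rot: [[0.965, 0.261, 0.001], [0.261, -0.965, -0.0], [0.001, 0.001, -1.0]]
wrist_force: [0.9, -0.3, 0.2]
grip_width: 0.0001
```

```bash
cat > go.py <<'E'
from station import status
import numpy as np
from scipy.spatial.transform import Rotation as R
def fixpose(yaw=.873,tilt=np.radians(40),flip=1):
    c,s=np.cos(yaw),np.sin(yaw)
    z=np.array([c*np.sin(tilt),s*np.sin(tilt),-np.cos(tilt)]);y=flip*np.array([s,-c,0]);x=np.cross(y,z)
    return np.c_[x,y,z]
def down(yaw): return fixpose(yaw,0.)
def show(P=None,Rt=None):
    s=status.sense();p=np.array(s['position']);Rc=np.array(s['tool_rot'])
    print('t',s['time'],'pos',np.round(p,4),'F',np.round(s['wrist_force'],1),'w',round(s['grip_width'],4),'q',np.round(s['joint_positions'],2))
    if P is not None: print('slide units (tool now)',np.round(Rc.T@(np.array(P)-p)/.05,3))
    if Rt is not None:
        print('dr units',np.round(np.degrees(R.from_matrix(Rc.T@Rt).as_rotvec())/6,3))
        if P is not None: print('slide units (tool target)',np.round(Rt.T@(np.array(P)-p)/.05,3))
E
python3 -c "
from go import *
show([.455,-.066,.171],fixpose())"
```

```text
t 2.75 pos [ 0.4542 -0.0668  0.1746] F [ 0.9 -0.3  0.2] w 0.0001 q [-0.27 -0.11  1.6  -0.    1.65  1.04]
slide units (tool now) [ 0.019 -0.011  0.072]
dr units [ 2.037  6.452 -5.572]
slide units (tool target) [-0.03   0.002  0.069]
```

move_arm(slide=[[0,0,0],[0,0,0],[0,0,0],[0,0,0],[0,0,0],[0,0,0],[0,0,0],[0,0,0],[0,0,0]], dr=[[0.255,0.807,-0.697],[0.255,0.807,-0.697],[0.255,0.807,-0.697],[0.255,0.807,-0.697],[0.255,0.807,-0.697],[0.255,0.807,-0.697],[0.255,0.807,-0.697],[0.255,0.807,-0.697],[0,0,0]], gripper=[1,1,1,1,1,1,1,1,1])

```text
time: 3.88
position: [0.4528, -0.069, 0.1731]
tool_rot: [[0.496, 0.764, 0.412], [0.584, -0.645, 0.493], [0.642, -0.004, -0.766]]
wrist_force: [0.8, 0.9, 0.5]
grip_width: -0.0003
```

```bash
python3 -c "
from go import *
from h import T
show(T([.5944,.1,.873],[-.120,0,.0565]),fixpose())
from station import viewer
import cv2
for n in ['side','wrist','top']:
    cv2.imwrite('pics/%s1.png'%n,viewer.camera(n)['frame'][:,:,::-1])
"
```

```text
t 3.875 pos [ 0.4528 -0.069   0.1731] F [0.8 0.9 0.5] w -0.0003 q [-0.83 -0.23  1.88  0.69  1.6  -0.15]
slide units (tool now) [4.200e-02 3.000e-03 3.078e+00]
dr units [-0.013  0.004 -0.051]
slide units (tool target) [ 4.100e-02 -1.000e-03  3.078e+00]
```

View pics/side1.png

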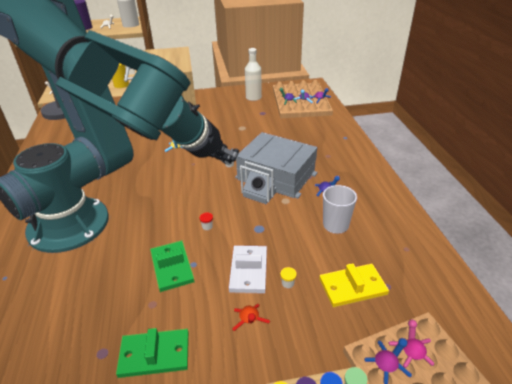

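View pics/wrist1.png

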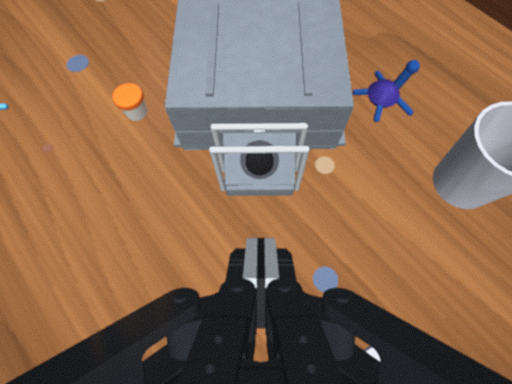

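move_arm(slide=[[0,0,0.5],[0,0,0.5],[0,0,0.5],[0,0,0.5],[0,0,0.5],[0,0,0.2],[0,0,0]], dr=[[0,0,0],[0,0,0],[0,0,0],[0,0,0],[0,0,0],[0,0,0],[0,0,0]], gripper=[1,1,1,1,1,1,1])

```text
time: 4.9
position: [0.5092, -0.0008, 0.0712]
tool_rot: [[0.491, 0.768, 0.412], [0.588, -0.641, 0.494], [0.643, -0.001, -0.766]]
wrist_force: [-0.9, -0.3, 0.0]
grip_width: 0.0
```

```bash
python3 -c "
from go import *
from h import T
show(T([.5944,.1,.873],[-.120,0,.0565]),fixpose())
from station import viewer
import cv2
for n in ['wrist','side']:
    f=viewer.camera(n)['frame'][:,:,::-1]
    if n=='side': f=cv2.resize(f[110:220,200:340],None,fx=5,fy=5)
    cv2.imwrite('pics/%s2.png'%n,f)
"
```

```text
t 4.9 pos [ 0.5092 -0.0008  0.0712] F [-0.9 -0.3  0. ] w 0.0 q [-0.61 -0.1   1.99  0.73  1.28 -0.14]
slide units (tool now) [-0.006  0.012  0.38 ]
dr units [-0.019 -0.     0.009]
slide units (tool target) [-0.006  0.011  0.38 ]
```

View pics/wrist2.png

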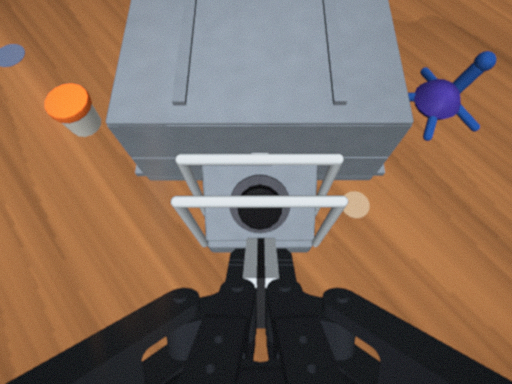

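View pics/side2.png

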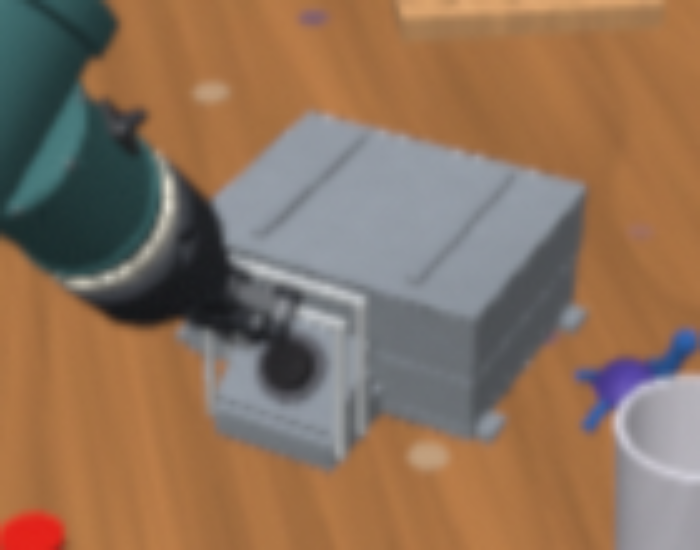

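move_arm(slide=[[0,0,0.1],[0,0,0.1],[0,0,0.1],[0,0,0]], dr=[[0,0,0],[0,0,0],[0,0,0],[0,0,0]], gripper=[1,1,1,1])

```text
time: 5.5
position: [0.5151, 0.0062, 0.059]
tool_rot: [[0.493, 0.767, 0.412], [0.586, -0.642, 0.494], [0.643, -0.002, -0.766]]
wrist_force: [-0.2, 0.5, 0.1]
grip_width: 0.0002
```

move_arm(slide=[[0,0,0.04],[0,0,0.04],[0,0,0]], dr=[[0,0,0],[0,0,0],[0,0,0]], gripper=[1,1,1])

```text
time: 5.88
position: [0.5169, 0.0079, 0.0563]
tool_rot: [[0.492, 0.767, 0.412], [0.587, -0.642, 0.493], [0.643, -0.001, -0.766]]
wrist_force: [0.4, 0.5, 0.6]
grip_width: 0.0
```

move_arm(slide=[[0,0,0.04],[0,0,0.02],[0,0,0]], dr=[[0,0,0],[0,0,0],[0,0,0]], gripper=[1,1,1])

```text
time: 6.25
position: [0.5182, 0.0094, 0.0541]
tool_rot: [[0.492, 0.767, 0.412], [0.587, -0.642, 0.493], [0.643, -0.001, -0.766]]
wrist_force: [-0.1, -0.3, -0.3]
grip_width: -0.0001
```

move_arm(slide=[[0,0,0.04],[0,0,0.02],[0,0,0]], dr=[[0,0,0],[0,0,0],[0,0,0]], gripper=[1,1,1])

```text
time: 6.62
position: [0.5194, 0.0109, 0.0518]
tool_rot: [[0.492, 0.767, 0.412], [0.587, -0.642, 0.493], [0.643, -0.001, -0.766]]
wrist_force: [0.1, -0.1, 1.1]
grip_width: 0.0002
```

move_arm(slide=[[0,0,0.03],[0,0,0.02],[0,0,0]], dr=[[0,0,0],[0,0,0],[0,0,0]], gripper=[1,1,1])

```text
time: 7.0
position: [0.5204, 0.0121, 0.0499]
tool_rot: [[0.492, 0.767, 0.412], [0.587, -0.642, 0.493], [0.643, -0.001, -0.766]]
wrist_force: [0.2, -0.4, 0.5]
grip_width: -0.0004
```

move_arm(slide=[[0,0,0.03],[0,0,0.02],[0,0,0]], dr=[[0,0,0],[0,0,0],[0,0,0]], gripper=[1,1,1])

```text
time: 7.38
position: [0.5214, 0.0133, 0.0479]
tool_rot: [[0.492, 0.767, 0.412], [0.587, -0.642, 0.493], [0.643, -0.001, -0.766]]
wrist_force: [0.0, -0.5, 0.7]
grip_width: 0.0001
```

```bash
python3 -c "
from go import *
from station import viewer
import cv2
show()
a=viewer.camera('wrist')['frame'][:,:,::-1][150:300,180:340]
b=viewer.camera('side')['frame'][:,:,::-1][140:210,230:300]
cv2.imwrite('pics/c3.png',np.hstack([cv2.resize(a,(400,375),interpolation=2),cv2.resize(b,(375,375),interpolation=2)]))
"
```

```text
t 7.375 pos [0.5214 0.0133 0.0479] F [ 0.  -0.5  0.7] w 0.0001 q [-0.56 -0.06  2.    0.75  1.2  -0.14]
```

View pics/c3.png

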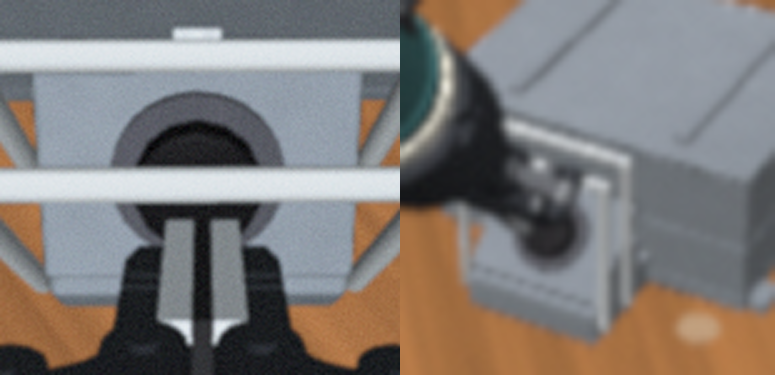

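move_arm(slide=[[0,0,0.03],[0,0,0.02],[0,0,0]], dr=[[0,0,0],[0,0,0],[0,0,0]], gripper=[1,1,1])

```text
time: 7.85
position: [0.5225, 0.0146, 0.046]
tool_rot: [[0.492, 0.767, 0.412], [0.587, -0.642, 0.493], [0.643, -0.001, -0.766]]
wrist_force: [-0.9, -0.7, -0.9]
grip_width: 0.0002
```

move_arm(slide=[[0,0,0.03],[0,0,0.02],[0,0,0]], dr=[[0,0,0],[0,0,0],[0,0,0]], gripper=[1,1,1])

```text
time: 8.22
position: [0.5235, 0.0158, 0.0441]
tool_rot: [[0.492, 0.767, 0.412], [0.587, -0.642, 0.493], [0.643, -0.001, -0.766]]
wrist_force: [1.2, -0.5, 0.0]
grip_width: 0.0003
```

```bash
python3 -c "
from go import *
from h import *
from station import viewer
show()
p=status.sense()['position']
out=[]
for n,(r0,c0) in {'wrist':(150,190),'side':(140,225),'top':(160,200)}.items():
    c=viewer.camera(n);f=cv2.resize(c['frame'][r0:r0+80,c0:c0+80,::-1] if n!='wrist' else c['frame'][r0:r0+130,c0:c0+130,::-1],(400,400),interpolation=2)
    E=c['extrinsics']
    k=400/(130 if n=='wrist' else 80)
    for w,col in ((p,(0,0,255)),(T([.5944,.1,.873],[-.120,0,.0565]),(0,255,0)),(T([.5944,.1,.873],[-.120,0.042,.1045]),(255,0,0)),(T([.5944,.1,.873],[-.120,-0.042,.1045]),(255,0,0))):
        q=E[:3,:3]@np.array(w)+E[:3,3];u=c['fx']*q[0]/q[2]+c['cx'];v=c['fy']*q[1]/q[2]+c['cy'];print(n,u,v)
        cv2.circle(f,(int((u-c0)*k),int((v-r0)*k)),3,col,-1)
    out.append(f)
cv2.imwrite('pics/c4.png',np.hstack(out[:2]));cv2.imwrite('pics/c5.png',out[2])
"
```

```text
t 8.225 pos [0.5235 0.0158 0.0441] F [ 1.2 -0.5  0. ] w 0.0003 q [-0.55 -0.05  2.    0.75  1.19 -0.14]
wrist 260.0850434409946 222.33920638856898
wrist 260.40751523389866 233.24826700085092
wrist 158.398866347967 202.72599424342812
wrist 362.424667091471 202.997729014541
side 258.13450134379445 183.64382775339539
side 256.3570926391089 182.02799836248022
side 242.78352227037863 163.79256079278258
side 269.5984343146888 172.1752993811045
top 234.34289229469385 190.0282927547664
top 236.82103163341327 191.41836428497803
top 226.04194878395361 199.55509175620622
top 246.399397418251 177.01068162610483
```

View pics/c4.png

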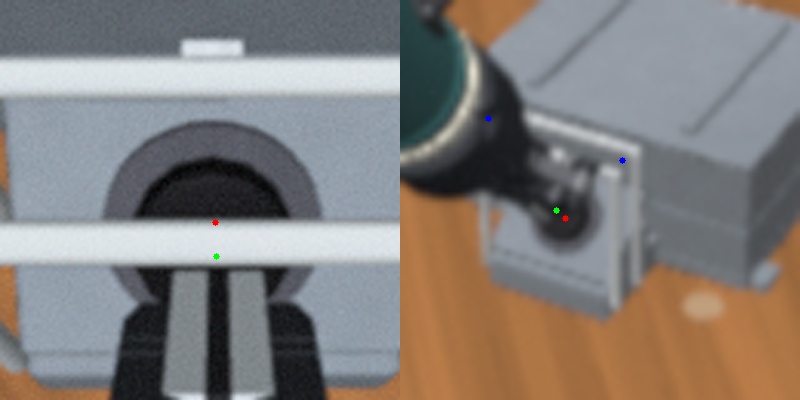

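View pics/c5.png

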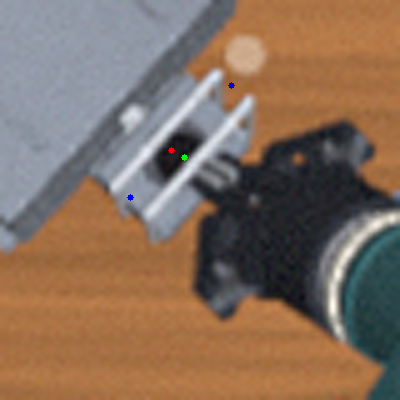

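move_arm(slide=[[0,0,0.02],[0,0,0.02],[0,0,0]], dr=[[0,0,0],[0,0,0],[0,0,0]], gripper=[1,1,1])

```text
time: 8.75
position: [0.5243, 0.0168, 0.0426]
tool_rot: [[0.492, 0.767, 0.412], [0.587, -0.642, 0.493], [0.643, -0.001, -0.766]]
wrist_force: [0.0, 0.4, 0.1]
grip_width: 0.0001
```

move_arm(slide=[[0,0,0.02],[0,0,0.02],[0,0,0]], dr=[[0,0,0],[0,0,0],[0,0,0]], gripper=[1,1,1])

```text
time: 9.12
position: [0.5252, 0.0178, 0.041]
tool_rot: [[0.492, 0.767, 0.412], [0.587, -0.642, 0.493], [0.643, -0.001, -0.766]]
wrist_force: [0.3, -0.9, -0.0]
grip_width: 0.0001
```

```bash
python3 -c "
from go import *
from h import *
from station import viewer
s=status.sense();print(np.round(s['joint_torque'],2),s['wrist_force'])
out=[]
for n,(r0,c0) in {'wrist':(150,190),'side':(140,225)}.items():
    c=viewer.camera(n);m=130 if n=='wrist' else 65
    out.append(cv2.resize(c['frame'][r0:r0+m,c0:c0+m,::-1],(400,400),interpolation=2))
    print(np.round(status.sense()['wrist_force'],2))
cv2.imwrite('pics/c6.png',np.hstack(out[:2]))
"
```

```text
[ 1.000e-02 -2.465e+01 -2.666e+01  2.600e+00  4.100e-01 -0.000e+00] [ 0.3155274  -0.92290753 -0.0170302 ]
[-0.51 -0.24  0.51]
[ 0.64 -0.54 -0.17]
```

View pics/c6.png

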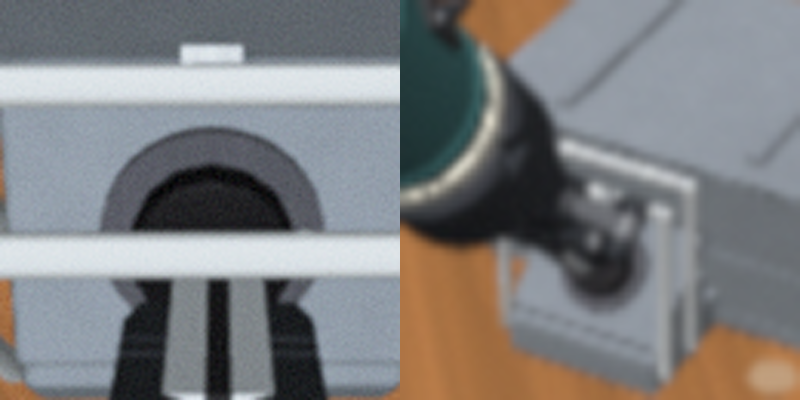

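move_arm(slide=[[0,0,0.02],[0,0,0.02],[0,0,0]], dr=[[0,0,0],[0,0,0],[0,0,0]], gripper=[1,1,1])

```text
time: 9.6
position: [0.526, 0.0188, 0.0395]
tool_rot: [[0.492, 0.767, 0.412], [0.587, -0.642, 0.493], [0.643, -0.001, -0.766]]
wrist_force: [0.8, -0.3, 0.5]
grip_width: -0.0002
```

move_arm(slide=[[0,0,0.02],[0,0,0.02],[0,0,0]], dr=[[0,0,0],[0,0,0],[0,0,0]], gripper=[1,1,1])

```text
time: 9.98
position: [0.5268, 0.0197, 0.038]
tool_rot: [[0.492, 0.767, 0.412], [0.587, -0.642, 0.493], [0.643, -0.001, -0.766]]
wrist_force: [-0.2, -0.2, 0.6]
grip_width: 0.0
```

```bash
python3 -c "
from go import *
from h import *
from station import viewer
s=status.sense();p=np.array(s['position']);Rc=np.array(s['tool_rot'])
c=viewer.camera('wrist');E=c['extrinsics'];f=c['frame'][:,:,::-1].copy()
cc=Rc.T@(-E[:3,:3].T@E[:3,3]-p);print('cam in tool',cc)
def pr(w):
    q=E[:3,:3]@np.array(w)+E[:3,3];return c['fx']*q[0]/q[2]+c['cx'],c['fy']*q[1]/q[2]+c['cy']
for t in [(0,0,0),(.011,0,0),(-.011,0,0),(0,0,-.013),(.011,0,-.013),(0,0,-.019),(.011,0,-.019)]: print(t,np.round(pr(p+Rc@np.array(t)),1))
cv2.imwrite('pics/w7.png',f)
cv2.imwrite('pics/s7.png',cv2.resize(viewer.camera('side')['frame'][130:210,215:320,::-1],None,fx=7,fy=7,interpolation=2))
"
```

```text
cam in tool [ 7.75771779e-02  6.49182853e-05 -1.81228551e-01]
(0, 0, 0) [260.1 222.4]
(0.011, 0, 0) [260.1 204.9]
(-0.011, 0, 0) [260.1 239.2]
(0, 0, -0.013) [260.1 231.6]
(0.011, 0, -0.013) [260.1 213.1]
(0, 0, -0.019) [260.1 236.3]
(0.011, 0, -0.019) [260.1 217.3]
```

View pics/w7.png

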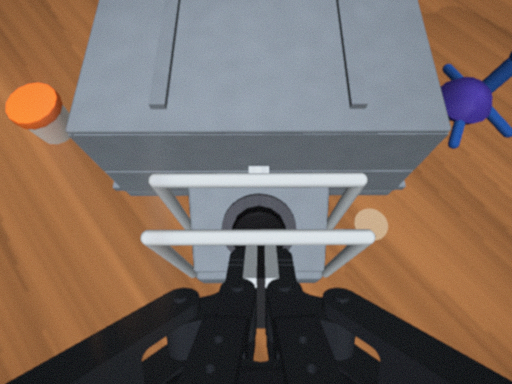

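View pics/s7.png

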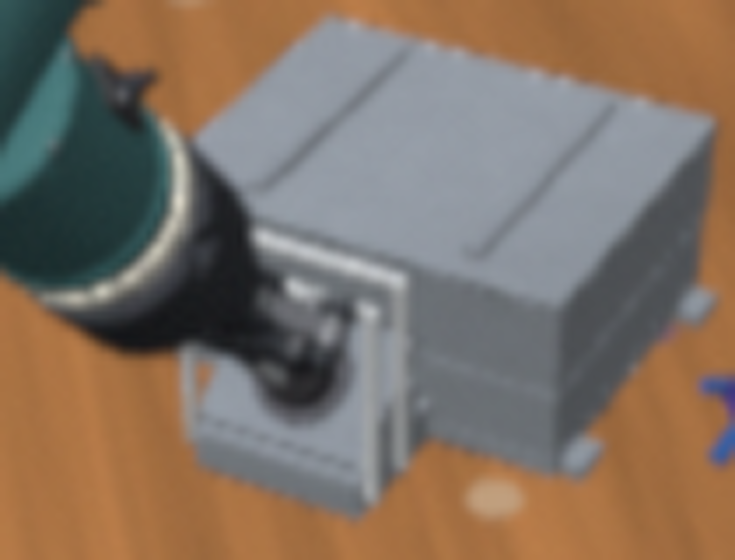

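move_arm(slide=[[0,0,0.02],[0,0,0.02],[0,0,0]], dr=[[0,0,0],[0,0,0],[0,0,0]], gripper=[1,1,1])

```text
time: 10.45
position: [0.5276, 0.0207, 0.0365]
tool_rot: [[0.492, 0.767, 0.412], [0.587, -0.642, 0.493], [0.643, -0.001, -0.766]]
wrist_force: [-0.3, 0.2, 0.2]
grip_width: 0.0
```

move_arm(slide=[[0,0,0.02],[0,0,0.02],[0,0,0]], dr=[[0,0,0],[0,0,0],[0,0,0]], gripper=[1,1,1])

```text
time: 10.82
position: [0.5285, 0.0217, 0.0349]
tool_rot: [[0.492, 0.767, 0.412], [0.587, -0.642, 0.493], [0.643, -0.001, -0.766]]
wrist_force: [1.2, -0.4, -0.3]
grip_width: 0.0002
```

move_arm(slide=[[0,0,0.02],[0,0,0.02],[0,0,0]], dr=[[0,0,0],[0,0,0],[0,0,0]], gripper=[1,1,1])

```text
time: 11.2
position: [0.5293, 0.0227, 0.0334]
tool_rot: [[0.492, 0.767, 0.412], [0.587, -0.642, 0.493], [0.643, -0.001, -0.766]]
wrist_force: [0.3, -0.4, -0.4]
grip_width: -0.0
```

```bash
python3 -c "
from go import *
from h import *
from station import viewer
show()
cv2.imwrite('pics/w8.png',cv2.resize(viewer.camera('wrist')['frame'][170:310,180:340,::-1],None,fx=4,fy=4,interpolation=2))
cv2.imwrite('pics/t8.png',cv2.resize(viewer.camera('top')['frame'][160:230,190:290,::-1],None,fx=7,fy=7,interpolation=2))
"
```

```text
t 11.2 pos [0.5293 0.0227 0.0334] F [ 0.3 -0.4 -0.4] w -0.0 q [-0.53 -0.03  2.01  0.76  1.16 -0.15]
```

View pics/w8.png

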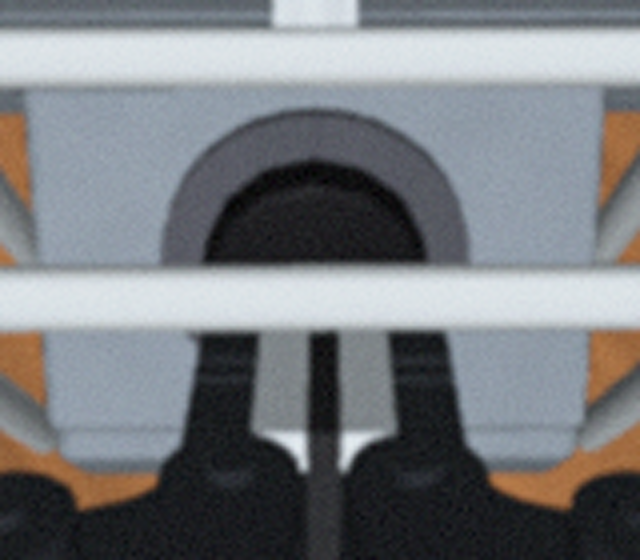

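View pics/t8.png

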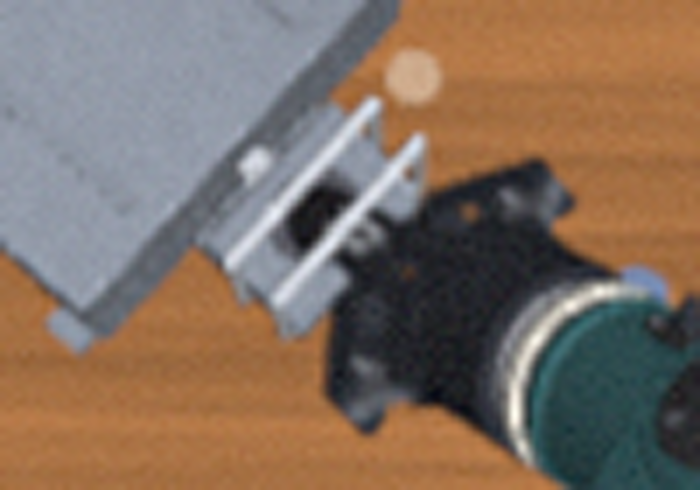

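```bash
python3 -c "
from go import *
from h import *
Rc=fixpose()
out=[]
for n,p,(r0,c0) in (('side1',(.4528,-.069,.1731),(115,180)),('top1',(.4528,-.069,.1731),(170,200))):
    f=cv2.imread('pics/'+n+'.png');k=8
    g=cv2.resize(f[r0:r0+60,c0:c0+90],None,fx=k,fy=k,interpolation=2)
    for z,col in ((0,(0,0,255)),(-.02,(0,255,255)),(-.04,(0,255,0))):
        u,v=proj(n[:-1],np.array(p)+Rc@[0,0,z]);print(n,z,u,v);cv2.circle(g,(int((u-c0+.5)*k),int((v-r0+.5)*k)),3,col,-1)
    cv2.imwrite('pics/z'+n+'.png',g)
"
```

```text
side1 0 234.99382274880045 165.76402366791663
side1 -0.02 231.80477538998514 163.20843848467095
side1 -0.04 228.49539465315942 160.55642256105278
top1 0 264.9127481995746 208.6248607631043
top1 -0.02 269.0302512751286 211.12340156650947
top1 -0.04 273.2877083284573 213.70686780109284
```

View pics/zside1.png

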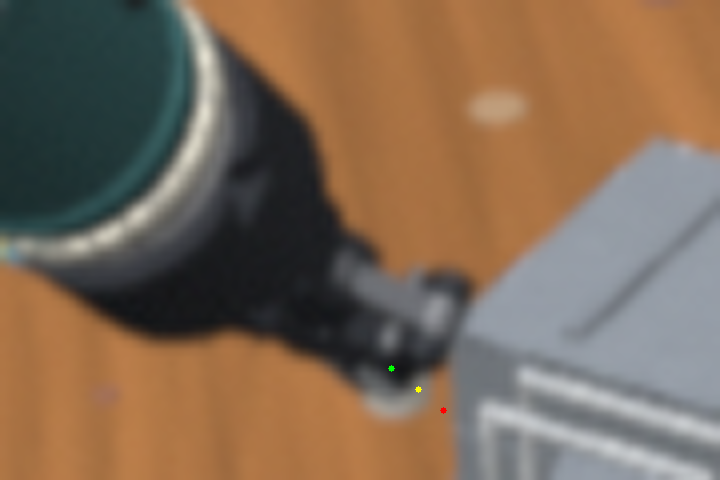

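View pics/ztop1.png

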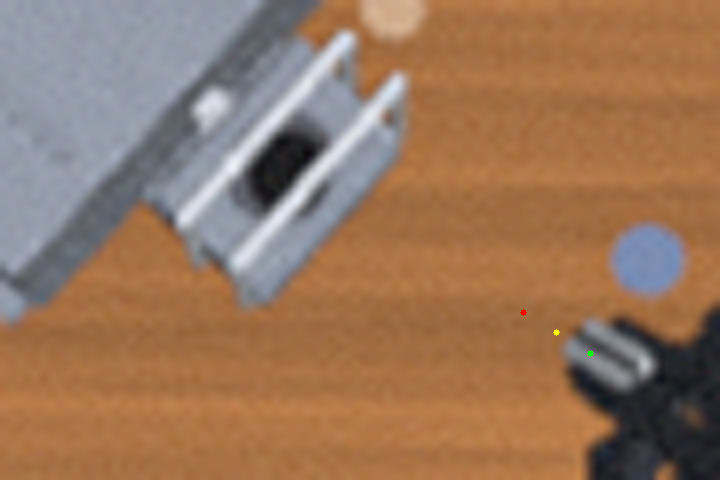

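move_arm(slide=[[0,0,0.02],[0,0,0.02],[0,0,0]], dr=[[0,0,0],[0,0,0],[0,0,0]], gripper=[1,1,1])

```text
time: 11.68
position: [0.5301, 0.0237, 0.0318]
tool_rot: [[0.492, 0.767, 0.412], [0.587, -0.642, 0.493], [0.643, -0.001, -0.766]]
wrist_force: [-0.3, -0.3, 0.2]
grip_width: 0.0003
```

move_arm(slide=[[0,0,0.02],[0,0,0.02],[0,0,0]], dr=[[0,0,0],[0,0,0],[0,0,0]], gripper=[1,1,1])

```text
time: 12.05
position: [0.5309, 0.0247, 0.0303]
tool_rot: [[0.492, 0.767, 0.412], [0.587, -0.642, 0.493], [0.643, -0.001, -0.766]]
wrist_force: [-0.2, -0.3, -0.9]
grip_width: -0.0
```

move_arm(slide=[[0,0,0.02],[0,0,0.02],[0,0,0]], dr=[[0,0,0],[0,0,0],[0,0,0]], gripper=[1,1,1])

```text
time: 12.42
position: [0.5318, 0.0257, 0.0288]
tool_rot: [[0.492, 0.767, 0.412], [0.587, -0.642, 0.493], [0.643, -0.001, -0.766]]
wrist_force: [-1.1, 0.2, -0.2]
grip_width: -0.0001
```

```bash
python3 -c "
from go import *
from h import *
from station import viewer
show()
cv2.imwrite('pics/w9.png',cv2.resize(viewer.camera('wrist')['frame'][170:310,180:340,::-1],None,fx=4,fy=4,interpolation=2))
cv2.imwrite('pics/t9.png',cv2.resize(viewer.camera('top')['frame'][160:230,190:290,::-1],None,fx=7,fy=7,interpolation=2))
cv2.imwrite('pics/s9.png',cv2.resize(viewer.camera('side')['frame'][130:210,215:300,::-1],None,fx=7,fy=7,interpolation=2))
"
```

```text
t 12.425 pos [0.5318 0.0257 0.0288] F [-1.1  0.2 -0.2] w -0.0001 q [-0.52 -0.02  2.01  0.77  1.15 -0.15]
```

View pics/w9.png

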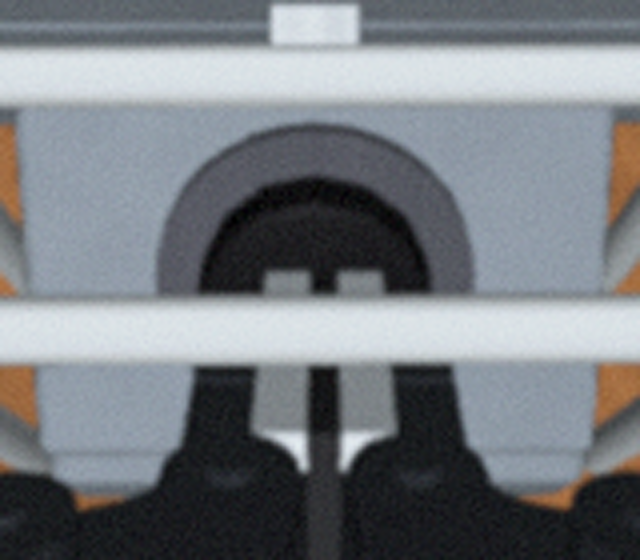

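View pics/s9.png

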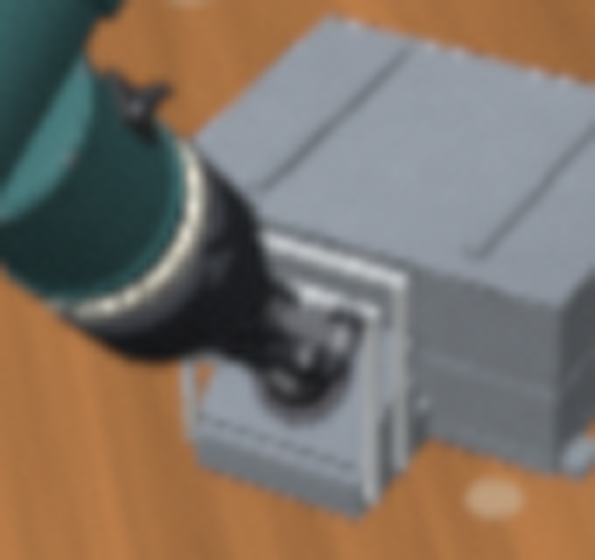

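View pics/t9.png

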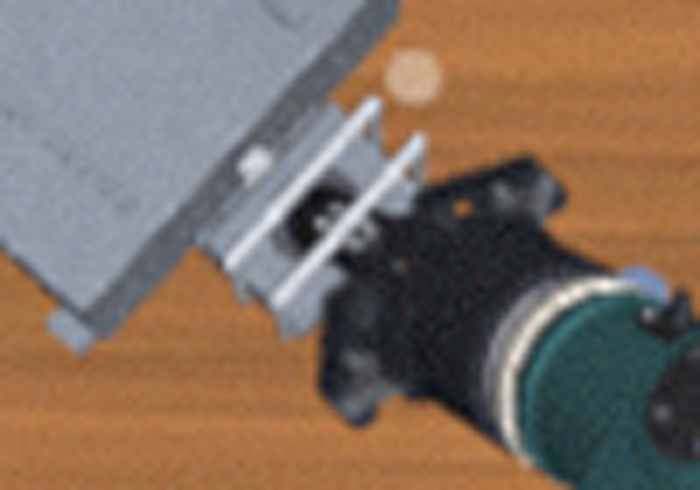

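```bash
python3 -c "
from go import *
from h import *
Rc=np.array([[0.496, 0.764, 0.412], [0.584, -0.645, 0.493], [0.642, -0.004, -0.766]])
for n,p,(r0,c0) in (('side1',(.4528,-.069,.1731),(130,205)),('top1',(.4528,-.069,.1731),(195,250))):
    f=cv2.imread('pics/'+n+'.png');k=14;hs=[]
    for z in (-.025,-.035,-.045):
        g=cv2.resize(f[r0:r0+35,c0:c0+35],None,fx=7,fy=7,interpolation=2)
        P=[]
        for x,y in ((.011,.009),(.011,-.009),(-.011,-.009),(-.011,.009)):
            u,v=proj(n[:-1],np.array(p)+Rc@[x,y,z]);P.append((int((u-c0+.5)*7),int((v-r0+.5)*7)))
        for i in range(4): cv2.line(g,P[i],P[(i+1)%4],(0,0,255) if i==0 else (0,255,0),1)
        hs.append(g)
    cv2.imwrite('pics/y'+n+'.png',np.hstack(hs))
"
```

```text
(no output)
```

View pics/yside1.png

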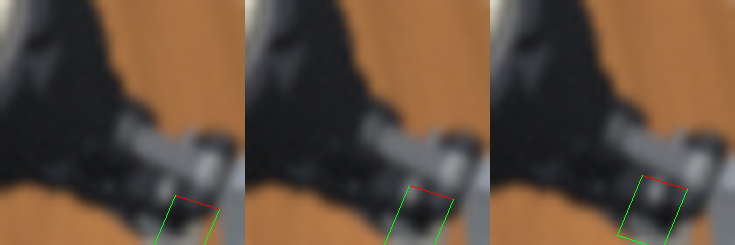

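View pics/ytop1.png

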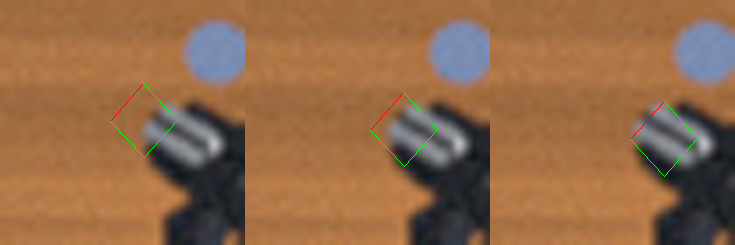

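move_arm(slide=[[0,0,0.03],[0,0,0.03],[0,0,0]], dr=[[0,0,0],[0,0,0],[0,0,0]], gripper=[1,1,1])

```text
time: 12.95
position: [0.533, 0.0272, 0.0264]
tool_rot: [[0.492, 0.767, 0.412], [0.587, -0.642, 0.493], [0.643, -0.001, -0.766]]
wrist_force: [0.0, -0.4, -0.6]
grip_width: -0.0003
```

move_arm(slide=[[0,0,0.02],[0,0,0.02],[0,0,0]], dr=[[0,0,0],[0,0,0],[0,0,0]], gripper=[1,1,1])

```text
time: 13.32
position: [0.5338, 0.0281, 0.025]
tool_rot: [[0.492, 0.767, 0.412], [0.587, -0.642, 0.493], [0.643, -0.001, -0.766]]
wrist_force: [-0.3, 0.2, -0.4]
grip_width: 0.0001
```

move_arm(slide=[[0,0,0.02],[0,0,0.02],[0,0,0]], dr=[[0,0,0],[0,0,0],[0,0,0]], gripper=[1,1,1])

```text
time: 13.7
position: [0.5348, 0.0289, 0.0237]
tool_rot: [[0.492, 0.767, 0.413], [0.587, -0.642, 0.493], [0.643, -0.001, -0.766]]
wrist_force: [-2.4, -1.5, 3.0]
grip_width: 0.0003
```

move_arm(slide=[[0,0,0.02],[0,0,0.02],[0,0,0]], dr=[[0,0,0],[0,0,0],[0,0,0]], gripper=[1,1,1])

```text
time: 14.08
position: [0.5356, 0.03, 0.022]
tool_rot: [[0.492, 0.766, 0.413], [0.587, -0.642, 0.493], [0.643, -0.001, -0.766]]
wrist_force: [-2.7, -3.1, 2.2]
grip_width: 0.0001
```

move_arm(slide=[[0,0,0.02],[0,0,0.02],[0,0,0]], dr=[[0,0,0],[0,0,0],[0,0,0]], gripper=[1,1,1])

```text
time: 14.45
position: [0.5364, 0.0312, 0.0202]
tool_rot: [[0.493, 0.766, 0.412], [0.586, -0.642, 0.493], [0.643, -0.001, -0.766]]
wrist_force: [-2.4, -1.0, 2.3]
grip_width: 0.0003
```

```bash
python3 -c "
from go import *
from station import viewer
import cv2
show()
cv2.imwrite('pics/s10.png',cv2.resize(viewer.camera('side')['frame'][80:230,170:370,::-1],None,fx=3,fy=3,interpolation=2))
"
```

```text
t 14.45 pos [0.5364 0.0312 0.0202] F [-2.4 -1.   2.3] w 0.0003 q [-0.5  -0.    2.01  0.78  1.12 -0.15]
```

View pics/s10.png

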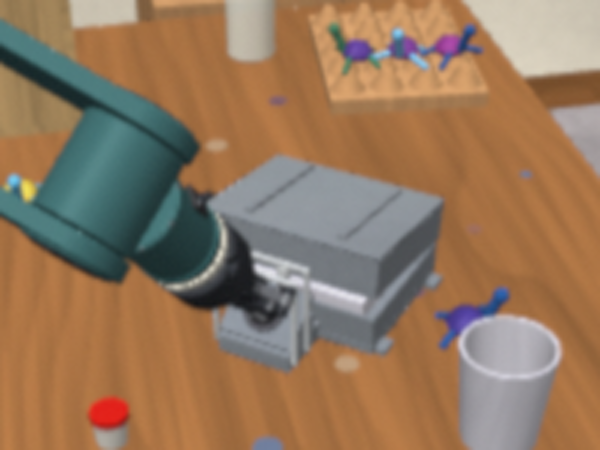

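move_arm(slide=[[0,0,-0.2],[0,0,-0.5],[0,0,-0.6],[0,0,-0.6],[0,0,-0.6],[0,0,-0.6],[0,0,0],[0,0,0]], dr=[[0,0,0],[0,0,0],[0,0,0],[0,0,0],[0,0,0],[0,0,0],[0,0,0],[0,0,0]], gripper=[1,1,1,1,1,1,1,1])

```text
time: 15.5
position: [0.4721, -0.0451, 0.1384]
tool_rot: [[0.493, 0.766, 0.412], [0.586, -0.642, 0.494], [0.643, -0.002, -0.766]]
wrist_force: [0.0, -0.9, -0.4]
grip_width: 0.0001
```

```bash
python3 -c "
from go import *
from station import viewer
import cv2
# plate rib grasp: plate yaw 6.066-2pi=-0.217 ; rib along plate x, jaws open along plate y
show([.4498,-.2535,.2],down(-.217))
for n in ('side','top'): cv2.imwrite('pics/%s11.png'%n,viewer.camera(n)['frame'][:,:,::-1])
"
```

```text
t 15.5 pos [ 0.4721 -0.0451  0.1384] F [ 0.  -0.9 -0.4] w 0.0001 q [-0.75 -0.2   1.93  0.7   1.49 -0.14]
slide units (tool now) [-1.872  2.334 -3.185]
dr units [-3.645 -5.974  9.96 ]
slide units (tool target) [ 0.462  4.167 -1.232]
```

View pics/side11.png

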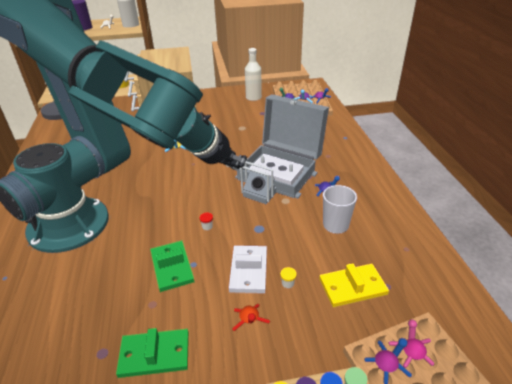

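View pics/top11.png

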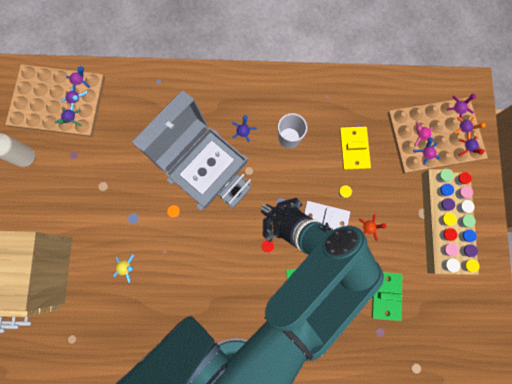

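move_arm(slide=[[0,0.3,-0.3],[0,0.3,-0.3],[0,0,0],[0,0,0],[0,0,0],[0,0,0],[0,0,0],[0,0,0],[0,0,0],[0,0,0],[0,0,0]], dr=[[-0.3645,-0.597,0.996],[-0.3645,-0.597,0.996],[-0.3645,-0.597,0.996],[-0.3645,-0.597,0.996],[-0.3645,-0.597,0.996],[-0.3645,-0.597,0.996],[-0.3645,-0.597,0.996],[-0.3645,-0.597,0.996],[-0.3645,-0.597,0.996],[-0.3645,-0.597,0.996],[0,0,0]], gripper=[1,1,1,1,1,1,1,1,1,1,1])

```text
time: 16.98
position: [0.4824, -0.0783, 0.1605]
tool_rot: [[0.977, -0.211, -0.001], [-0.211, -0.977, 0.001], [-0.001, -0.001, -1.0]]
wrist_force: [0.6, 0.3, -0.2]
grip_width: -0.0002
```

```bash
python3 -c "
from go import *
show([.4498,-.2535,.14],down(-.217))
"
```

```text
t 16.975 pos [ 0.4824 -0.0783  0.1605] F [ 0.6  0.3 -0.2] w -0.0002 q [-0.28 -0.04  1.56  0.    1.62  1.51]
slide units (tool now) [0.102 3.563 0.408]
dr units [-0.006  0.013  0.041]
slide units (tool target) [0.117 3.562 0.411]
```

move_arm(slide=[[0.02,0.6,0.1],[0.02,0.6,0.1],[0.02,0.6,0.1],[0.02,0.6,0.1],[0.02,0.6,0],[0.01,0.56,0],[0,0,0],[0,0,0]], dr=[[0,0,0.04],[0,0,0],[0,0,0],[0,0,0],[0,0,0],[0,0,0],[0,0,0],[0,0,0]], gripper=[0.5,0.5,0.5,0.5,0.5,0.5,0.5,0.5])

```text
time: 17.98
position: [0.4482, -0.2539, 0.1418]
tool_rot: [[0.976, -0.218, 0.001], [-0.218, -0.976, 0.001], [0.001, -0.001, -1.0]]
wrist_force: [-0.3, 0.2, 0.8]
grip_width: 0.0429
```

```bash
python3 -c "
from go import *
from h import *
from station import viewer
show([.4498,-.2535,.14],down(-.217))
s=status.sense();p=np.array(s['position']);Rc=np.array(s['tool_rot'])
c=viewer.camera('wrist');E=c['extrinsics'];f=c['frame'][:,:,::-1].copy()
print('cam in tool',Rc.T@(-E[:3,:3].T@E[:3,3]-p))
cv2.imwrite('pics/w12.png',f)
def pr(w):
    q=E[:3,:3]@np.array(w)+E[:3,3];return np.round((c['fx']*q[0]/q[2]+c['cx'],c['fy']*q[1]/q[2]+c['cy']),1)
for q in [(.03,.009,.044),(.03,-.009,.044),(-.03,.009,.044),(-.03,-.009,.044),(.04,.065,.014),(.04,-.065,.014)]: print(q,pr(T([.4498,-.2535,-.217],q)))
for n in ('side','top'):
    f=viewer.camera(n)['frame'][:,:,::-1].copy();cv2.imwrite('pics/%s12.png'%n,f)
    u=proj(n,p);print(n,u,proj(n,p-Rc[:,2]*.042)); r0,c0=int(u[1])-45,int(u[0])-45
    k=7;g=cv2.resize(f[r0:r0+80,c0:c0+90],None,fx=k,fy=k,interpolation=2)
    for z in (0,-.02,-.04,-.06):
      for y in (.02,-.02):
        a=proj(n,p+Rc@[0.011,y,z]);b=proj(n,p+Rc@[-.011,y,z])
        t=lambda a:(int((a[0]-c0+.5)*k),int((a[1]-r0+.5)*k))
        cv2.line(g,t(a),t(b),(0,0,255) if z==0 else (0,255,255) if z==-.02 else (0,255,0) if z==-.04 else (255,0,0),1)
    cv2.imwrite('pics/z%s12.png'%n,g)
"
```

```text
t 17.975 pos [ 0.4482 -0.2539  0.1418] F [-0.3  0.2  0.8] w 0.0429 q [-0.63  0.02  1.54  0.    1.58  1.16]
slide units (tool now) [ 0.029 -0.014  0.036]
dr units [-0.01 -0.01 -0.03]
slide units (tool target) [ 0.029 -0.014  0.036]
cam in tool [ 7.78801037e-02  6.98795697e-05 -1.81132490e-01]
(0.03, 0.009, 0.044) [248.6 143. ]
(0.03, -0.009, 0.044) [270.  142.9]
(-0.03, 0.009, 0.044) [249.5 209.5]
(-0.03, -0.009, 0.044) [269.5 209.5]
(0.04, 0.065, 0.014) [188.8 126.9]
(0.04, -0.065, 0.014) [330.  126.6]
side [245.38369956 226.30217861] [244.60471759 211.51324954]
top [334.72266212 213.60694659] [338.28320242 211.49857785]
```

View pics/w12.png

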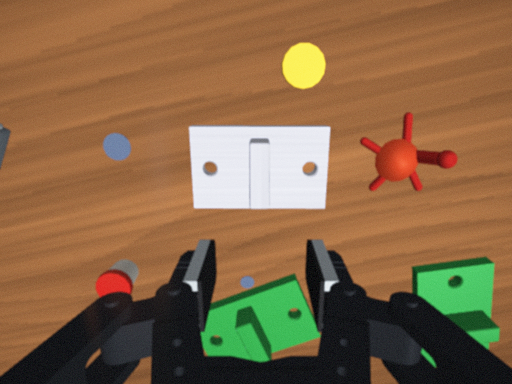

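View pics/zside12.png

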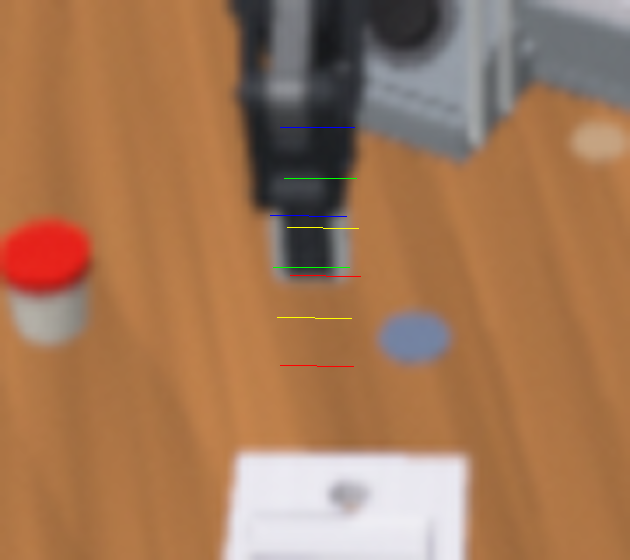

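View pics/ztop12.png

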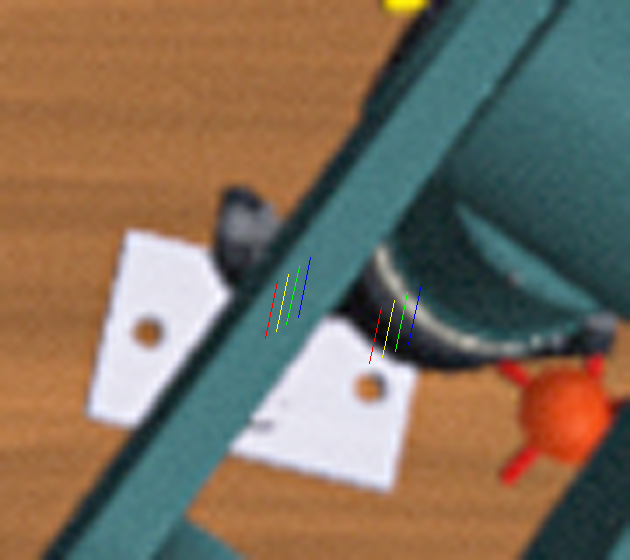

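move_arm(slide=[[0.03,-0.01,0.3],[0,0,0.5],[0,0,0.5],[0,0,0.5],[0,0,0.4],[0,0,0.3],[0,0,0.1],[0,0,0],[0,0,0]], dr=[[0,0,0],[0,0,0],[0,0,0],[0,0,0],[0,0,0],[0,0,0],[0,0,0],[0,0,0],[0,0,0]], gripper=[0.5,0.5,0.5,0.5,0.5,0.5,0.5,0.5,0.5])

```text
time: 19.25
position: [0.451, -0.255, 0.0133]
tool_rot: [[0.976, -0.219, 0.003], [-0.219, -0.976, -0.002], [0.003, 0.001, -1.0]]
wrist_force: [0.6, -0.2, 0.2]
grip_width: 0.0429
```

```bash
python3 -c "
from go import *
from h import *
from station import viewer
show([.4498,-.2535,-.014],down(-.217))
a=viewer.camera('wrist')['frame'][:,:,::-1]
b=viewer.camera('side')['frame'][220:310,195:295,::-1]
cv2.imwrite('pics/w13.png',a);cv2.imwrite('pics/s13.png',cv2.resize(b,None,fx=6,fy=6,interpolation=2))
"
```

```text
t 19.25 pos [ 0.451  -0.255   0.0133] F [ 0.6 -0.2  0.2] w 0.0429 q [-0.62  0.12  1.7   0.    1.32  1.17]
slide units (tool now) [-0.032 -0.025  0.545]
dr units [ 0.01  -0.031 -0.038]
slide units (tool target) [-0.03  -0.025  0.545]
```

View pics/w13.png

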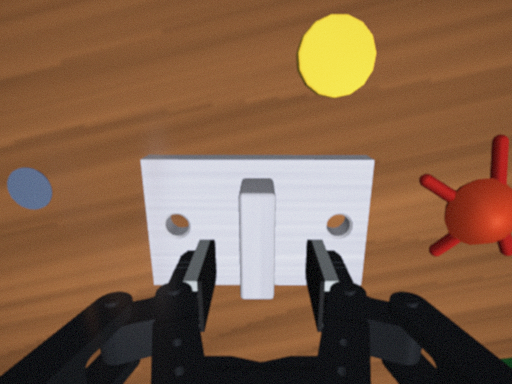

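View pics/s13.png

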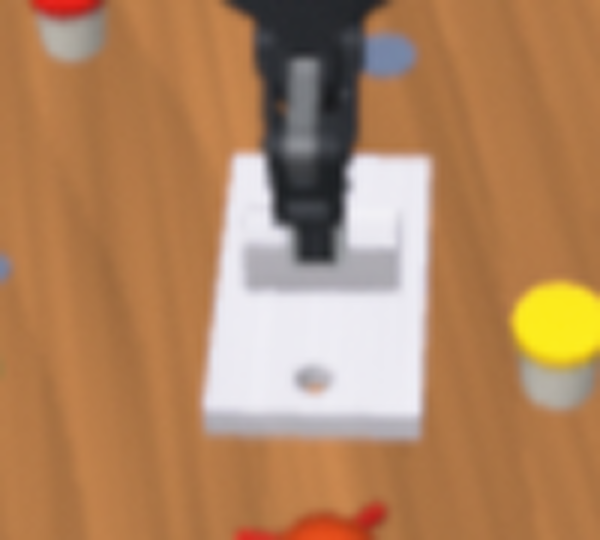

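move_arm(slide=[[0,-0.03,0.2],[0,0,0.2],[0,0,0.1],[0,0,0.06],[0,0,0]], dr=[[0,0,0],[0,0,0],[0,0,0],[0,0,0],[0,0,0]], gripper=[0.5,0.5,0.5,0.5,0.5])

```text
time: 19.98
position: [0.4505, -0.253, -0.0161]
tool_rot: [[0.976, -0.219, 0.001], [-0.219, -0.976, -0.0], [0.001, 0.0, -1.0]]
wrist_force: [0.6, -0.4, -0.3]
grip_width: 0.0426
```

```bash
python3 -c "
from go import *
from h import *
from station import viewer
show([.4498,-.2535,-.014],down(-.217))
a=viewer.camera('wrist')['frame'][:,:,::-1]
b=viewer.camera('side')['frame'][220:310,195:295,::-1]
cv2.imwrite('pics/w14.png',a);cv2.imwrite('pics/s14.png',cv2.resize(b,None,fx=6,fy=6,interpolation=2))
"
```

```text
t 19.975 pos [ 0.4505 -0.253  -0.0161] F [ 0.6 -0.4 -0.3] w 0.0426 q [-0.62  0.15  1.73  0.    1.26  1.17]
slide units (tool now) [-0.011  0.012 -0.042]
dr units [ 0.    -0.008 -0.039]
slide units (tool target) [-0.011  0.012 -0.042]
```

View pics/w14.png

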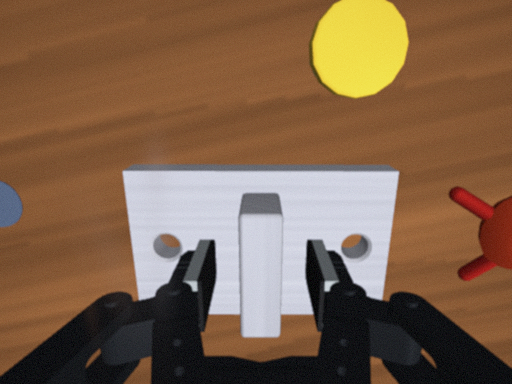

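View pics/s14.png

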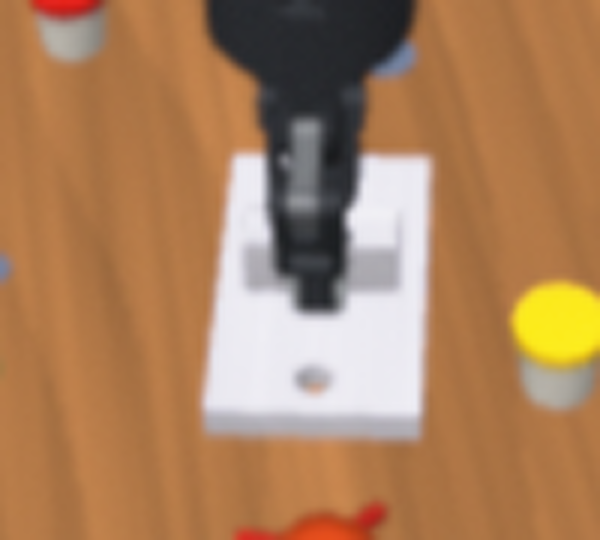

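move_arm(slide=[[0,0,0],[0,0,0],[0,0,0],[0,0,0],[0,0,0],[0,0,0]], dr=[[0,0,0],[0,0,0],[0,0,0],[0,0,0],[0,0,0],[0,0,0]], gripper=[0.7,0.9,1,1,1,1], newtons=60)

```text
time: 20.82
position: [0.451, -0.2532, -0.0152]
tool_rot: [[0.976, -0.219, 0.002], [-0.219, -0.976, -0.001], [0.002, 0.0, -1.0]]
wrist_force: [-0.3, 1.1, 5.1]
grip_width: 0.0167
```

move_arm(slide=[[0,0,-0.1],[0,0,-0.3],[0,0,-0.5],[0,0,-0.5],[0,0,-0.5],[0,0,-0.3],[0,0,0],[0,0,0]], dr=[[0,0,0],[0,0,0],[0,0,0],[0,0,0],[0,0,0],[0,0,0],[0,0,0],[0,0,0]], gripper=[1,1,1,1,1,1,1,1])

```text
time: 21.82
position: [0.4497, -0.2526, 0.0929]
tool_rot: [[0.976, -0.219, -0.001], [-0.219, -0.976, 0.001], [-0.001, -0.001, -1.0]]
wrist_force: [-0.6, -0.3, -3.8]
grip_width: 0.0169
```

```bash
python3 -c "
from go import *
from h import *
from station import viewer
show([.4498,-.2535,.09],down(-.217))
for n in ('wrist','side','top'): cv2.imwrite('pics/%s15.png'%n,viewer.camera(n)['frame'][:,:,::-1])
f=cv2.imread('pics/top15.png')[125:205,165:245]
cv2.imwrite('pics/ct15.png',cv2.resize(f,None,fx=7,fy=7,interpolation=2))
f=cv2.imread('pics/side15.png')[140:205,235:320]
cv2.imwrite('pics/cs15.png',cv2.resize(f,None,fx=8,fy=8,interpolation=2))
"
```

```text
t 21.825 pos [ 0.4497 -0.2526  0.0929] F [-0.6 -0.3 -3.8] w 0.0169 q [-0.62  0.05  1.61  0.    1.48  1.17]
slide units (tool now) [0.006 0.018 0.059]
dr units [-0.006  0.009 -0.039]
slide units (tool target) [0.006 0.018 0.059]
```

View pics/wrist15.png

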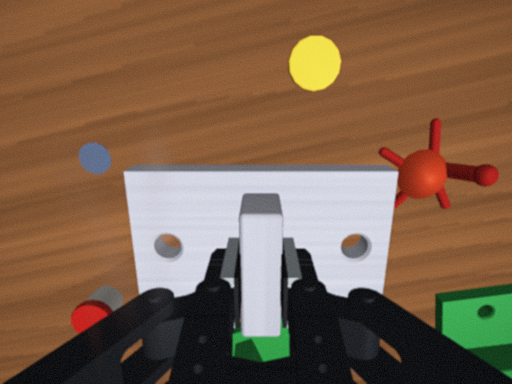

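View pics/side15.png

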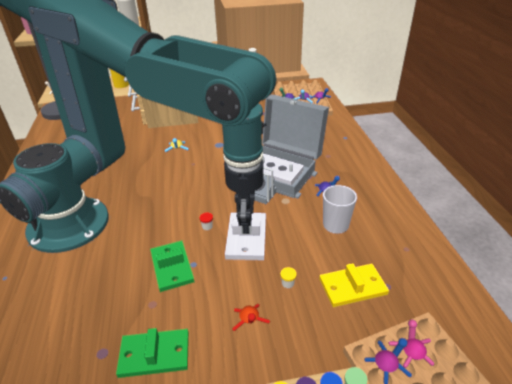

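View pics/ct15.png

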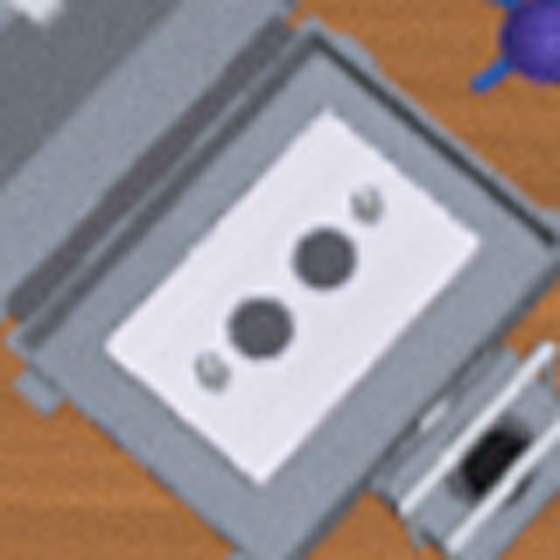

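View pics/cs15.png

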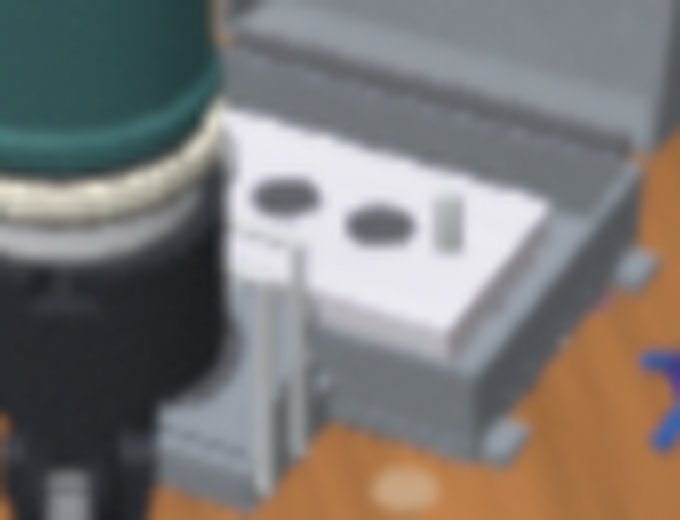

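```bash
cat > fit2.py <<'E'
from h import *
W=(331.7595,260.4728,190.5864)
# wrist cam in tool frame from start state
E0=np.array([[0.2617,-0.9652,-0.001,-0.5496],[-0.9196,-0.2496,0.3032,-0.0394],[-0.2929,-0.0784,-0.9529,0.3789]])
E
python3 - <<'E'
import sys;sys.path.insert(0,'.')
from go import *
from h import *
from station import viewer
c=viewer.camera('wrist');s=status.sense();p=np.array(s['position']);Rc=np.array(s['tool_rot']);E=c['extrinsics']
Rct=E[:3,:3]@Rc; t=E[:3,:3]@p+E[:3,3]
np.savez('wc.npz',R=Rct,t=t,fx=c['fx'],cx=c['cx'],cy=c['cy'])
def pr(q):
    v=Rct@np.asarray(q)+t;return np.array([c['fx']*v[0]/v[2]+c['cx'],c['fy']*v[1]/v[2]+c['cy']])
# plate frame in tool: x same, y flipped, z flipped
def PT(h,q):
    cy,sy=np.cos(h[3]),np.sin(h[3]);x,y=cy*q[0]-sy*(-q[1]),sy*q[0]+cy*(-q[1]);return np.array([h[0]+x,h[1]+y,h[2]-q[2]])
# left image = ? tool y: start: project
print('tool +y px',pr([0,.02,0]),pr([0,-.02,0]))
sg=-1 if pr([0,.02,0])[0]>pr([0,-.02,0])[0] else 1
ob=[((.04,.065*-sg*-1,.014),(127,172)),((.04,-.065*sg,.014),(396,172)),((.03,.009*sg,.044),(242,212)),((.03,-.009*sg,.044),(281,212)),((-.03,.009*sg,.044),(243,335)),((-.03,-.009*sg,.044),(280,335)),((0,.048*sg,.014),(168,245.5)),((0,-.048*sg,.014),(356,245.5))]
ob=[((q[0],abs(q[1])*(1 if px[0]<260 else -1)*(-1 if sg==1 else 1),q[2]),px) for q,px in ob]
f=lambda h:np.concatenate([pr(PT(h,q))-px for q,px in ob])
r=least_squares(f,[0,0,.0,0]);print('plate in tool (x,y,z of underside,yaw)',np.round(r.x,4),r.cost);print(np.round(r.fun.reshape(-1,2),1).tolist())
# seat from top15/side15
LT=unc([(330,112),(480,240),(262,483),(105,347)],7,165,125)
LS=unc([(548,207),(448,335)],8,235,140)
C={'b-':(.045,-.07,.035),'f-':(-.045,-.07,.035),'f+':(-.045,.07,.035),'b+':(.045,.07,.035)}
g=lambda h:np.concatenate([proj('top',T(h,C[k]))-px for k,px in zip(('b-','f-','f+','b+'),LT)]+[proj('side',T(h,C[k]))-px for k,px in zip(('b-','f-'),LS)])
r=least_squares(g,[.59,.1,.873]);print('seat',np.round(r.x,4),r.cost);print(np.round(r.fun.reshape(-1,2),1).tolist())
P=unc([(368,203),(213,370)],7,165,125)
for px,y in zip(P,(-.048,.048)): print('pin tip pred',proj('top',T(r.x,(0,y,.058))),px)
print('as seen fixture origin->', 'diff',r.x[:2]-[.5944,.1])
E
```

```text
tool +y px [294.01243189 223.17542144] [226.29493922 223.13099496]
plate in tool (x,y,z of underside,yaw) [-0.0017  0.0007 -0.0115 -0.0013] 13.772690324407371
[[-0.2, -1.0], [0.2, -1.2], [-2.4, 1.1], [3.0, 1.1], [-0.9, -0.4], [1.2, -0.4], [1.0, 0.3], [-2.0, 0.2]]
seat [0.5936 0.0998 0.8762] 0.8490273791311183
[[-0.3, -0.6], [0.7, 0.2], [-0.0, 0.5], [-0.3, 0.1], [0.4, -0.0], [-0.1, -0.3]]
pin tip pred [217.01469594 152.66877964] (217.14285714285714, 153.57142857142858)
pin tip pred [194.63644827 176.8662903 ] (195.0, 177.42857142857144)
as seen fixture origin-> diff [-0.0007515  -0.00024998]
```

Run:
```python
from go import *
s=status.sense();p=np.array(s['position']);Rc=np.array(s['tool_rot'])
tgt=np.array([.595,.101,.128]);w=np.array([.4,.8]+[1.]*10);w[-1]=.8;w[-2]=1;w/=w.sum()
dr=np.degrees(R.from_matrix(Rc.T@down(.875)).as_rotvec())/6;print(dr)
Rk=Rc.copy()
for k in w:
    d=(tgt-p)*k; print(np.round(Rk.T@d/.05,3).tolist(),np.round(dr*k,3).tolist()); Rk=Rk@R.from_rotvec(np.radians(dr*k*6)).as_matrix()
```

```text
[-9.81697825e-03  3.49893552e-03 -1.04664479e+01]
[0.047, -0.274, -0.025] [-0.0, 0.0, -0.381]
[0.115, -0.544, -0.051] [-0.001, 0.0, -0.761]
[0.197, -0.666, -0.063] [-0.001, 0.0, -0.951]
[0.263, -0.643, -0.063] [-0.001, 0.0, -0.951]
[0.325, -0.614, -0.063] [-0.001, 0.0, -0.951]
[0.385, -0.579, -0.063] [-0.001, 0.0, -0.951]
[0.44, -0.538, -0.064] [-0.001, 0.0, -0.951]
[0.492, -0.491, -0.064] [-0.001, 0.0, -0.951]
[0.538, -0.44, -0.064] [-0.001, 0.0, -0.951]
[0.579, -0.384, -0.064] [-0.001, 0.0, -0.951]
[0.615, -0.324, -0.064] [-0.001, 0.0, -0.951]
[0.515, -0.209, -0.051] [-0.001, 0.0, -0.761]
```

move_arm(slide=[[0.047,-0.274,-0.15],[0.115,-0.544,-0.15],[0.197,-0.666,-0.15],[0.263,-0.643,-0.15],[0.325,-0.614,-0.1],[0.385,-0.579,0],[0.44,-0.538,0],[0.492,-0.491,0],[0.538,-0.44,0],[0.579,-0.384,0],[0.615,-0.324,0],[0.515,-0.209,0]], dr=[[0,0,-0.38],[0,0,-0.76],[0,0,-0.95],[0,0,-0.95],[0,0,-0.95],[0,0,-0.95],[0,0,-0.95],[0,0,-0.95],[0,0,-0.95],[0,0,-0.95],[0,0,-0.95],[0,0,-0.76]], gripper=[1,1,1,1,1,1,1,1,1,1,1,1])

```text
time: 23.52
position: [0.5961, 0.103, 0.1296]
tool_rot: [[0.638, 0.77, 0.001], [0.77, -0.638, 0.0], [0.001, 0.001, -1.0]]
wrist_force: [0.3, -0.9, -3.5]
grip_width: 0.017
```

move_arm(slide=[[0,0,0],[0,0,0]], dr=[[0,0,0],[0,0,0]], gripper=[1,1])

```text
time: 23.78
position: [0.5956, 0.1007, 0.1293]
tool_rot: [[0.642, 0.767, 0.001], [0.767, -0.642, -0.001], [-0.0, 0.001, -1.0]]
wrist_force: [-0.1, -0.2, -3.5]
grip_width: 0.0168
```

```bash
python3 -c "
from go import *
from h import *
from station import viewer
show([.595,.101,.128],down(.875))
for n in ('wrist','side','top'): cv2.imwrite('pics/%s16.png'%n,viewer.camera(n)['frame'][:,:,::-1])
"
```

```text
t 23.775 pos [0.5956 0.1007 0.1293] F [-0.1 -0.2 -3.5] w 0.0168 q [ 0.07  0.23  1.34 -0.    1.58  0.77]
slide units (tool now) [-0.003 -0.012  0.026]
dr units [ 0.012  0.002 -0.009]
slide units (tool target) [-0.003 -0.012  0.026]
```

View pics/wrist16.png

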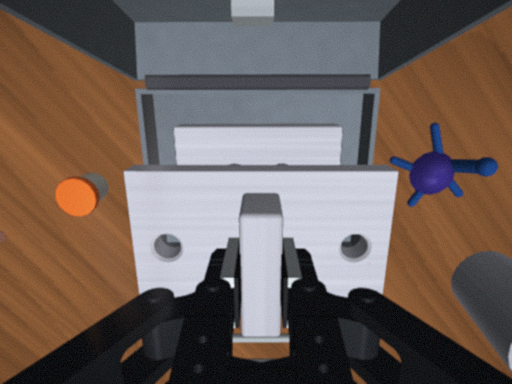

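View pics/side16.png

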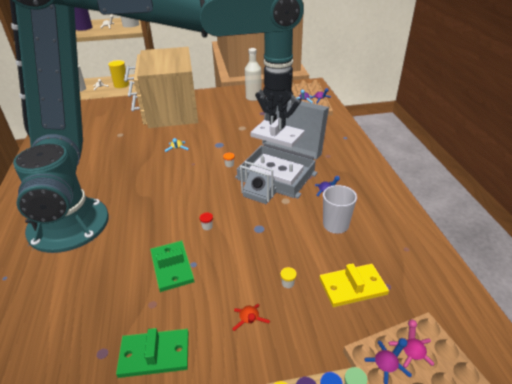

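View pics/top16.png

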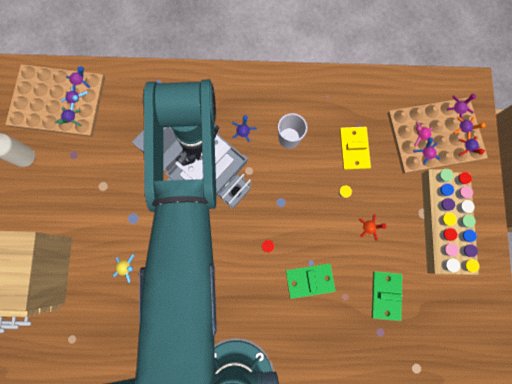

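move_arm(slide=[[0,-0.02,0.2],[0,0,0.4],[0,0,0.4],[0,0,0.3],[0,0,0.15],[0,0,0.03],[0,0,0],[0,0,0]], dr=[[0,0,0],[0,0,0],[0,0,0],[0,0,0],[0,0,0],[0,0,0],[0,0,0],[0,0,0]], gripper=[1,1,1,1,1,1,1,1])

```text
time: 24.92
position: [0.5959, 0.1011, 0.0563]
tool_rot: [[0.642, 0.766, 0.003], [0.766, -0.642, -0.0], [0.002, 0.003, -1.0]]
wrist_force: [0.4, 0.1, -3.7]
grip_width: 0.0164
```

```bash
python3 -c "
from go import *
from h import *
from station import viewer
show([.595,.101,.055],down(.875))
for n in ('wrist','side','top'): cv2.imwrite('pics/%s17.png'%n,viewer.camera(n)['frame'][:,:,::-1])
f=cv2.imread('pics/side17.png')[125:205,235:330]
cv2.imwrite('pics/cs17.png',cv2.resize(f,None,fx=8,fy=8,interpolation=2))
f=cv2.imread('pics/wrist17.png')[60:300,90:430]
cv2.imwrite('pics/cw17.png',cv2.resize(f,None,fx=2.3,fy=2.3,interpolation=2))
"
```

```text
t 24.925 pos [0.5959 0.1011 0.0563] F [ 0.4  0.1 -3.7] w 0.0164 q [ 0.07  0.27  1.44 -0.    1.44  0.77]
slide units (tool now) [-0.013 -0.012  0.025]
dr units [ 0.026 -0.017 -0.016]
slide units (tool target) [-0.013 -0.012  0.025]
```

View pics/cw17.png

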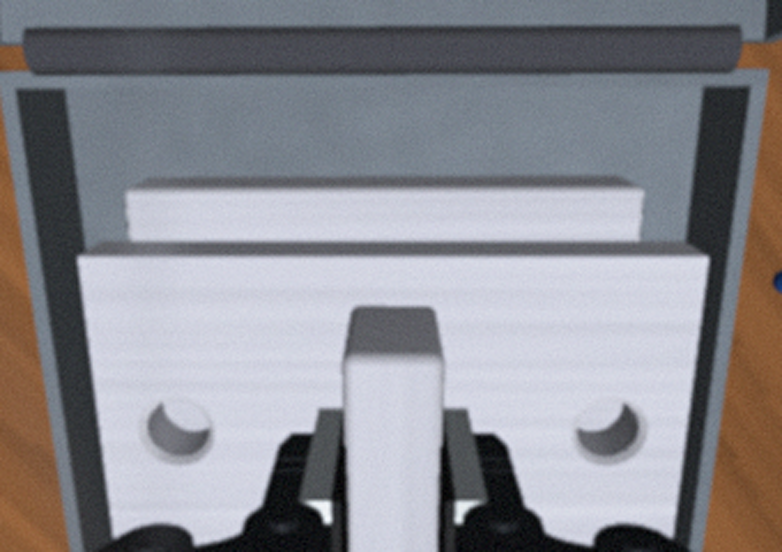

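View pics/cs17.png

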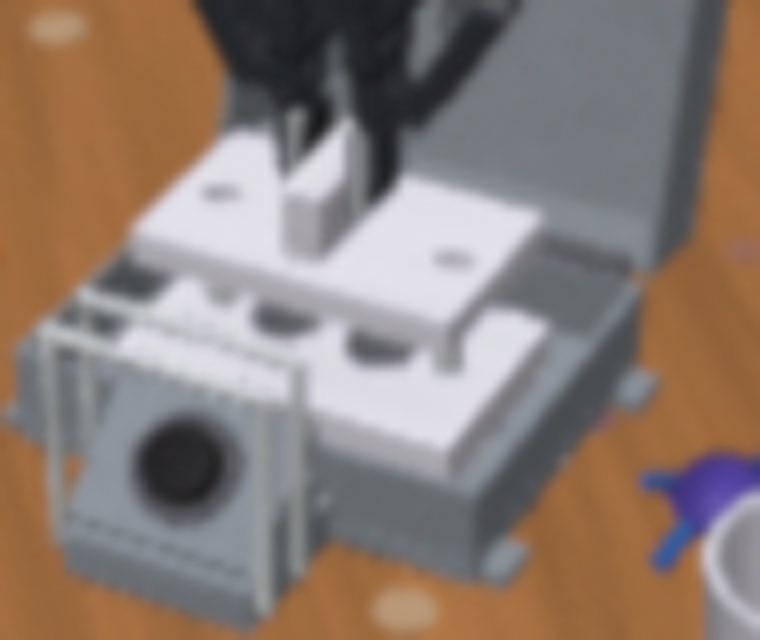

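Run:
```python
from go import *
from h import *
S=unc([(543,215),(440,325),(133,232)],8,235,125)
H=unc([(455,259),(221,191)],8,235,125)
C=[(.04,-.065,.014),(-.04,-.065,.014),(-.04,.065,.014),(0,-.048,.014),(0,.048,.014)]
def f(h): return np.concatenate([proj('side',T(h,(c[0],c[1],c[2]+h[3])))-px for c,px in zip(C,S+H)])
r=least_squares(f,[.594,.1,.875,.07]);print('plate side fit',np.round(r.x,4),r.cost,np.round(r.fun.reshape(-1,2),1).tolist())
f3=lambda h:f([h[0],h[1],h[2],.0713])
r=least_squares(f3,[.594,.1,.875]);print('z fixed',np.round(r.x,4),r.cost)
L=unc([(548,322),(447,447),(125,350)],8,235,125)
CL=[(.045,-.07,.035),(-.045,-.07,.035)]
g=lambda h:np.concatenate([proj('side',T((h[0],h[1],.875),c))-px for c,px in zip(CL,L)])
r=least_squares(g,[.594,.1]);print('seat side',np.round(r.x,4),r.cost,np.round(r.fun,1))
# wrist
w=np.load('wc.npz')
def pr(q):
    v=w['R']@np.asarray(q)+w['t'];return np.array([w['fx']*v[0]/v[2]+w['cx'],w['fx']*v[1]/v[2]+w['cy']])
s=status.sense();p=np.array(s['position']);Rc=np.array(s['tool_rot'])
WP=unc([(128,188),(640,190)],2.3,90,60)
for c,px in zip([(.045,.07,.035),(.045,-.07,.035)],WP): print('wrist seat pred',pr(Rc.T@(T([.5938,.0999,.875],c)-p)),px)
```

```text
plate side fit [0.5968 0.1085 0.8643 0.0658] 0.4697578668269496 [[-0.2, 0.4], [0.6, 0.1], [-0.3, -0.3], [-0.4, -0.1], [0.3, -0.0]]
z fixed [0.5949 0.1005 0.8622] 0.5361683405530823
seat side [0.5941 0.1031] 0.03829017667462031 [ 0.2 -0.  -0.2  0. ]
wrist seat pred [144.49554828 144.87860384] (145.3695652173913, 141.45652173913044)
wrist seat pred [373.48815344 144.60916392] (367.97826086956525, 142.32608695652175)
```

move_arm(slide=[[0.01,-0.04,0.05],[0,0,0.1],[0,0,0.1],[0,0,0.05],[0,0,0]], dr=[[0,0,0],[0,0,0],[0,0,0],[0,0,0],[0,0,0]], gripper=[1,1,1,1,1])

```text
time: 25.7
position: [0.5937, 0.1026, 0.0397]
tool_rot: [[0.642, 0.766, 0.0], [0.766, -0.642, -0.001], [-0.0, 0.001, -1.0]]
wrist_force: [-0.7, 0.3, -2.6]
grip_width: 0.0167
```

```bash
python3 -c "
from go import *
from h import *
from station import viewer
show([.595,.101,.055],down(.875))
f=viewer.camera('side')['frame'][125:205,235:330,::-1]
cv2.imwrite('pics/cs18.png',cv2.resize(f,None,fx=8,fy=8,interpolation=2))
f=viewer.camera('wrist')['frame'][60:300,90:430,::-1]
cv2.imwrite('pics/cw18.png',cv2.resize(f,None,fx=2.3,fy=2.3,interpolation=2))
"
```

```text
t 25.7 pos [0.5937 0.1026 0.0397] F [-0.7  0.3 -2.6] w 0.0167 q [ 0.08  0.28  1.46 -0.    1.41  0.78]
slide units (tool now) [-0.008  0.041 -0.306]
dr units [ 0.006  0.002 -0.017]
slide units (tool target) [-0.008  0.041 -0.306]
```

View pics/cw18.png

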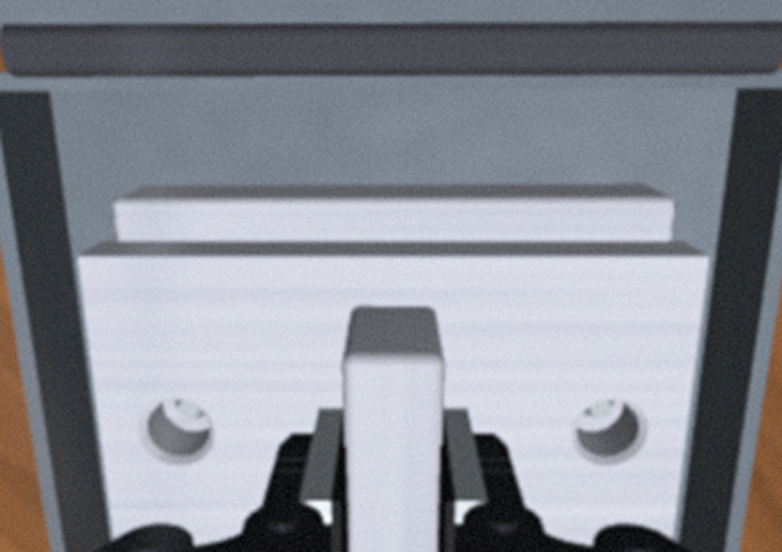

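View pics/cs18.png

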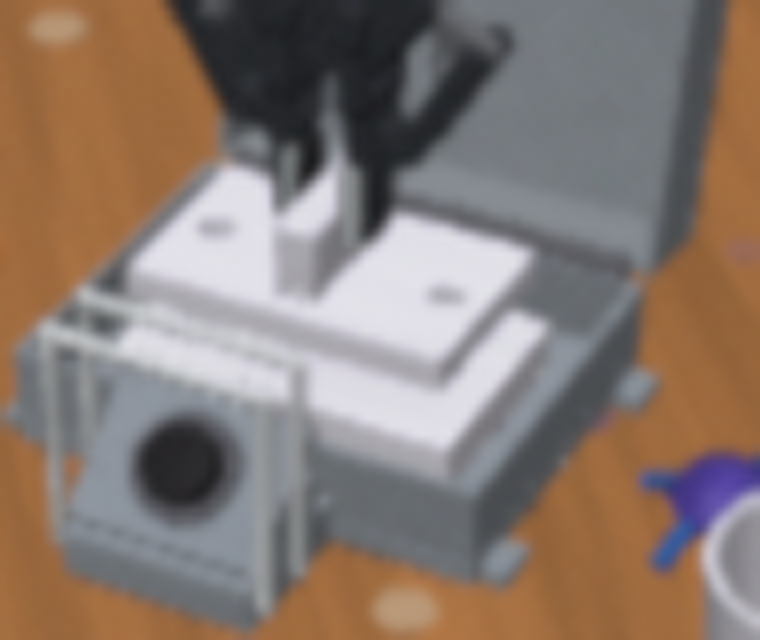

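```bash
python3 - <<'E'
import numpy as np
w=np.load('wc.npz')
def pr(q):
    v=w['R']@np.asarray(q)+w['t'];u=np.array([w['fx']*v[0]/v[2]+w['cx'],w['fx']*v[1]/v[2]+w['cy']]);return np.round((u-[90,60])*2.3,1)
for b in (-.015,-.0115):
  for y in (-.048,.048):
    for x in (-.0017,):
      print(b,'hole top',pr([x,y,b-.014]),'hole bottom',pr([x,y,b]),'pin tip',pr([x,y,b-.0053]),'pin x+1mm',pr([x+.001,y,b-.0053]))
E
python3 - <<'E'
import cv2
f=cv2.imread('pics/cw18.png')
a=cv2.resize(f[380:480,130:230],(400,400),interpolation=2);b=cv2.resize(f[380:480,560:660],(400,400),interpolation=2)
import numpy as np
cv2.imwrite('pics/hol.png',np.hstack([a,b]))
E
```

```text
-0.015 hole top [174.3 434.2] hole bottom [190.3 406.6] pin tip [184.5 416.6] pin x+1mm [184.2 412.7]
-0.015 hole top [608.2 434.5] hole bottom [592.3 406.9] pin tip [598.  416.8] pin x+1mm [598.4 412.9]
-0.0115 hole top [178.5 426.9] hole bottom [193.9 400.4] pin tip [188.3 410. ] pin x+1mm [188.  406.1]
-0.0115 hole top [604.  427.2] hole bottom [588.7 400.6] pin tip [594.2 410.2] pin x+1mm [594.6 406.4]
```

View pics/hol.png

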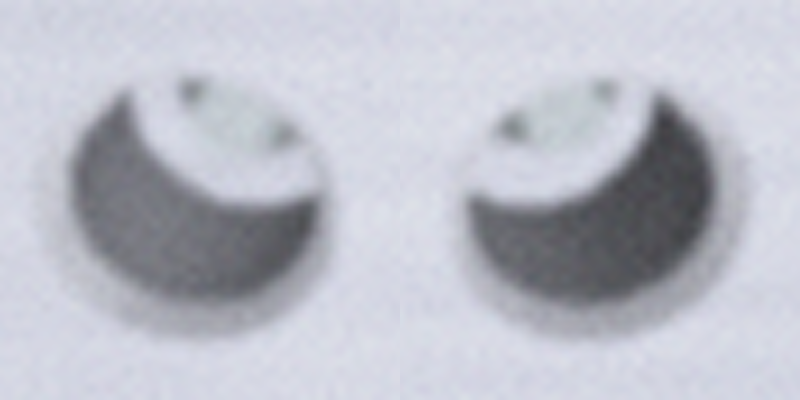

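move_arm(slide=[[0.015,0,0.05],[0,0,0.05],[0,0,0]], dr=[[0,0,0],[0,0,0],[0,0,0]], gripper=[1,1,1])

```text
time: 26.18
position: [0.5942, 0.1032, 0.0348]
tool_rot: [[0.642, 0.766, 0.0], [0.766, -0.642, -0.001], [-0.0, 0.001, -1.0]]
wrist_force: [-1.1, -0.5, -2.9]
grip_width: 0.0168
```

Run:
```python
from go import *
from station import viewer
import cv2
show([.595,.101,.02],down(.875))
f=cv2.resize(viewer.camera('wrist')['frame'][60:300,90:430,::-1],None,fx=2.3,fy=2.3,interpolation=2)
a=cv2.resize(f[380:480,130:230],(400,400),interpolation=2);b=cv2.resize(f[380:480,560:660],(400,400),interpolation=2)
cv2.imwrite('pics/hol2.png',np.hstack([a,b]))
```

```text
t 26.175 pos [0.5942 0.1032 0.0348] F [-1.1 -0.5 -2.9] w 0.0168 q [ 0.08  0.28  1.46 -0.    1.4   0.78]
slide units (tool now) [-0.024  0.041  0.296]
dr units [ 0.008  0.002 -0.016]
slide units (tool target) [-0.024  0.042  0.296]
```

View pics/hol2.png

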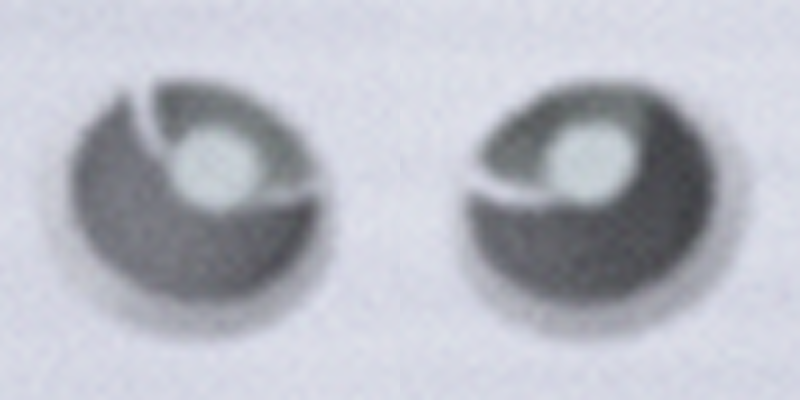

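move_arm(slide=[[0.005,0.003,0.05],[0,0,0.05],[0,0,0.05],[0,0,0]], dr=[[0,0,0],[0,0,0],[0,0,0],[0,0,0]], gripper=[1,1,1,1])

```text
time: 26.72
position: [0.5944, 0.1033, 0.0273]
tool_rot: [[0.642, 0.766, 0.0], [0.766, -0.642, -0.001], [-0.0, 0.001, -1.0]]
wrist_force: [-0.5, -0.3, -3.8]
grip_width: 0.0168
```

move_arm(slide=[[0,0,0.04],[0,0,0.04],[0,0,0]], dr=[[0,0,0],[0,0,0],[0,0,0]], gripper=[1,1,1])

```text
time: 27.1
position: [0.5945, 0.1033, 0.0234]
tool_rot: [[0.642, 0.766, 0.001], [0.766, -0.642, -0.001], [-0.0, 0.001, -1.0]]
wrist_force: [-0.2, -0.5, -3.7]
grip_width: 0.0167
```

Sliding freely over the pins, no lateral force. Continue down gently until contact.

move_arm(slide=[[0,0,0.02],[0,0,0.02],[0,0,0]], dr=[[0,0,0],[0,0,0],[0,0,0]], gripper=[1,1,1])

```text
time: 27.48
position: [0.5947, 0.1033, 0.0216]
tool_rot: [[0.642, 0.766, 0.001], [0.766, -0.642, -0.001], [0.0, 0.001, -1.0]]
wrist_force: [-0.1, 0.4, -2.5]
grip_width: 0.0169
```

move_arm(slide=[[0,0,0.02],[0,0,0.01],[0,0,0]], dr=[[0,0,0],[0,0,0],[0,0,0]], gripper=[1,1,1])

```text
time: 27.85
position: [0.5947, 0.1033, 0.0202]
tool_rot: [[0.642, 0.766, 0.001], [0.766, -0.642, -0.001], [0.0, 0.001, -1.0]]
wrist_force: [0.4, 0.2, -3.5]
grip_width: 0.0165
```

move_arm(slide=[[0,0,0.015],[0,0,0.01],[0,0,0]], dr=[[0,0,0],[0,0,0],[0,0,0]], gripper=[1,1,1])

```text
time: 28.22
position: [0.5949, 0.1033, 0.0198]
tool_rot: [[0.642, 0.766, 0.002], [0.766, -0.642, -0.001], [0.001, 0.002, -1.0]]
wrist_force: [-2.4, -0.6, 2.1]
grip_width: 0.0163
```

Run:
```python
from go import *
from station import viewer
import cv2
show()
f=viewer.camera('side')['frame'][125:205,235:330,::-1]
cv2.imwrite('pics/cs19.png',cv2.resize(f,None,fx=8,fy=8,interpolation=2))
cv2.imwrite('pics/cw19.png',viewer.camera('wrist')['frame'][:,:,::-1])
```

```text
t 28.225 pos [0.5949 0.1033 0.0198] F [-2.4 -0.6  2.1] w 0.0163 q [ 0.08  0.3   1.48 -0.    1.37  0.78]
```

View pics/cs19.png

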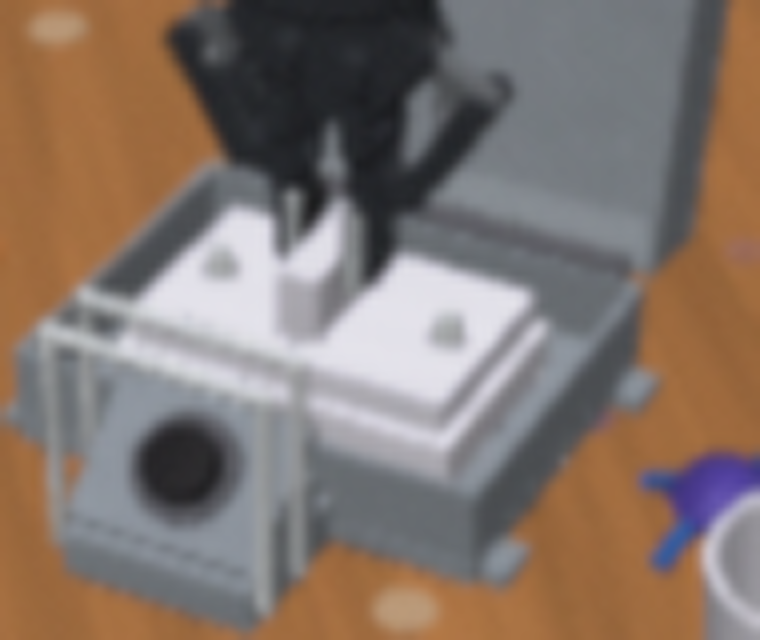

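View pics/cw19.png

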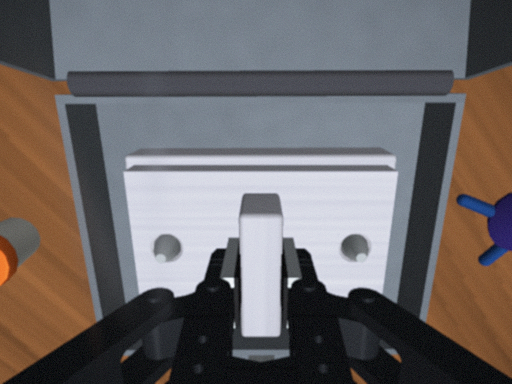

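move_arm(slide=[[0,0,0],[0,0,0],[0,0,0],[0,0,0],[0,0,0]], dr=[[0,0,0],[0,0,0],[0,0,0],[0,0,0],[0,0,0]], gripper=[0.75,0.65,0.55,0.5,0.5])

```text
time: 28.95
position: [0.5948, 0.1034, 0.0189]
tool_rot: [[0.642, 0.766, 0.001], [0.766, -0.642, -0.001], [0.0, 0.001, -1.0]]
wrist_force: [-1.0, 1.1, 0.3]
grip_width: 0.0429
```

move_arm(slide=[[0,0,-0.1],[0,0,-0.2],[0,0,-0.4],[0,0,-0.5],[0,0,-0.5],[0,0,-0.5],[0,0,-0.3],[0,0,0]], dr=[[0,0,0],[0,0,0],[0,0,0],[0,0,0],[0,0,0],[0,0,0],[0,0,0],[0,0,0]], gripper=[0.5,0.5,0.5,0.5,0.5,0.5,0.5,0.5])

```text
time: 29.95
position: [0.5956, 0.1035, 0.146]
tool_rot: [[0.642, 0.766, 0.005], [0.766, -0.642, -0.0], [0.003, 0.004, -1.0]]
wrist_force: [0.2, -0.2, 0.7]
grip_width: 0.0428
```

move_arm(slide=[[-0.3,0,-0.3],[-0.5,0,-0.2],[-0.6,0,0],[-0.6,0,0],[-0.6,0,0],[-0.5,0,0],[0,0,0]], dr=[[0,0,0],[0,0,0],[0,0,0],[0,0,0],[0,0,0],[0,0,0],[0,0,0]], gripper=[0.5,0.5,0.5,0.5,0.5,0.5,0.5])

```text
time: 30.82
position: [0.4936, -0.0167, 0.1689]
tool_rot: [[0.644, 0.765, 0.001], [0.765, -0.644, -0.001], [-0.0, 0.001, -1.0]]
wrist_force: [0.3, -0.2, -0.1]
grip_width: 0.0426
```

Run:
```python
from go import *
from station import viewer
import cv2
show()
for n in ('side','top'): cv2.imwrite(f'pics/{n}20.png',viewer.camera(n)['frame'][:,:,::-1])
f=cv2.imread('pics/side20.png')[125:205,235:330]
cv2.imwrite('pics/cs20.png',cv2.resize(f,None,fx=8,fy=8,interpolation=2))
f=cv2.imread('pics/top20.png')[125:205,165:245]
cv2.imwrite('pics/ct20.png',cv2.resize(f,None,fx=7,fy=7,interpolation=2))
```

```text
t 30.825 pos [ 0.4936 -0.0167  0.1689] F [ 0.3 -0.2 -0.1] w 0.0426 q [-0.15 -0.03  1.54 -0.    1.63  0.55]
```

View pics/cs20.png

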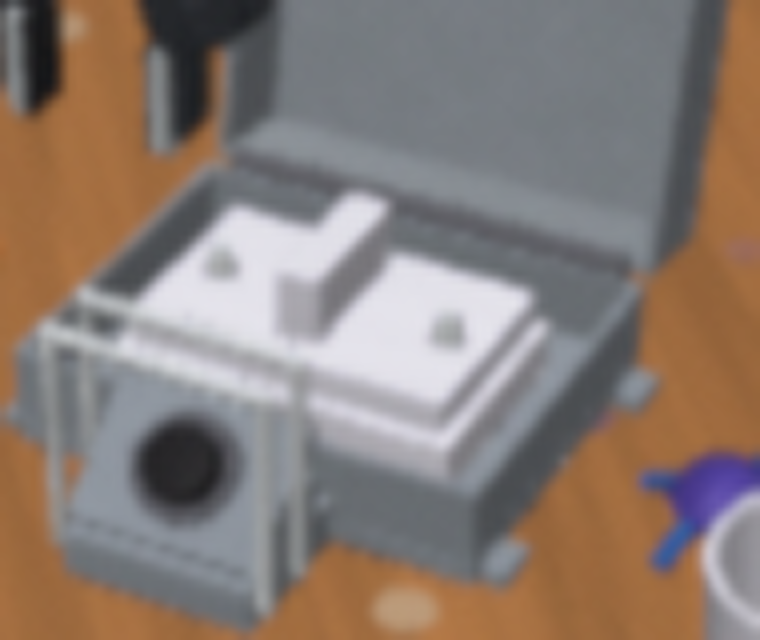

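View pics/ct20.png

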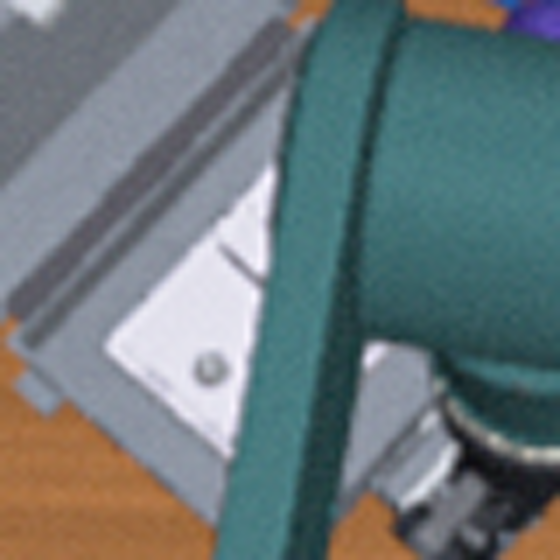

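View pics/side20.png

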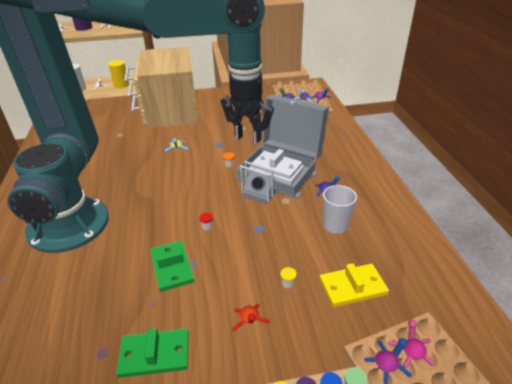

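Run:
```python
from h import *
from scipy.optimize import least_squares
S=unc([(537,296),(438,412)],8,235,125);C=[(.04,-.065),(-.04,-.065)]
L=unc([(548,322),(447,447)],8,235,125);CL=[(.045,-.07,.035),(-.045,-.07,.035)]
h=least_squares(lambda h:np.concatenate([proj('side',T((h[0],h[1],.875),c))-p for c,p in zip(CL,L)]),[.594,.1]).x
r=least_squares(lambda z:np.concatenate([proj('side',T((h[0],h[1],.875),(c[0],c[1],z[0])))-p for c,p in zip(C,S)]),[.05])
print(h,'plate top z',r.x,np.round(r.fun,1))
from station import ticket
if abs(r.x[0]-.049)<.003: print(ticket.job_done())
```

```text
[0.594063   0.10313368] plate top z [0.04696991] [-0.4  0.3  0.3 -0.3]
the job is handed in; nothing more can be done
None
```

The lid is open and the top plate lies on the lower mould half, over both pins and let go. I handed the job in at about 31 s; it gave no verdict.

**What I did**
- **Button:** I pushed it along its slanted axis. The highest wrist force I read was about 5 N. The lid sprang fully open.
- **Plate:** I picked it up by the rib with 60 N and carried it level over the press. I lined it up by looking at the pin tips through its holes and lowered it in small steps. Sideways force stayed within noise until it touched down, when the upward force rose by about 6 N. I then opened the gripper and backed away.

**Last checks**
- **Seating:** In the side picture the lid is up, both pins stand through the holes, and the plate lies flat and square. Its top measured 47 mm above the table against an expected 49 mm, which is within the camera calibration.
- **Bystanders:** The pots, turtles and tin look unmoved in the side picture. I did not measure them.
- **Wrist force:** It was back to zero with the gripper clear.

**What disagreed**
- **Fingertips:** They ended about 40 mm short of the reported tool point. I saw this in the pictures, and the button contact agreed with it, so I corrected for it in every later move.
- **Seat position:** The side and wrist pictures disagreed with my first seat estimate by about 2 mm. I corrected that before lowering the plate.
- **Last top picture:** The arm hides part of the plate in it, so only one pin shows.

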